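# Load the curing bay and arm the lamps

## Robot

A 6-joint arm with a two-finger parallel gripper is mounted at the origin on the work surface. World frame = base frame: x ahead of the robot, y to its left, z up, the work surface at z = 0. Lengths are in m, angles in rad, forces in N, time in s.
With the tool pointing down it reaches from about 0.25 to 0.725 m from the base axis. Payload 4 kg.
Tool frame: the origin (TCP) lies on the centre line of the jaws, within the pads' length; the fingertips stand 25 mm ahead of it and the grasp point (between the pads) lies 6 mm ahead of it; z points along the fingers, x is the direction in which the jaws open and shut, and the axes are right-handed (so a half turn about z gives the same grasp; the last joint's range is limited). The gripper opens to 85 mm and grips with 20 to 120 N. Pads are 22 mm wide; open, the fingers measure 114 mm over their backs; the gripper's body (76 mm by 85 mm) begins 54 mm behind the grasp point. The pads swing forward as they close: fully open they stand 13 mm farther back than shut.
Start: joints at [1.108, 0.241, 0.005, 1.335, 0, 1.571], TCP at [0.223, 0.447, 0.256] pointing down, gripper open.
Joint ranges: [-2.72, 2.72], [-1.05, 1.87], [-1.09, 1.28], [-1.99, 2.15], [-1.42, 1.44], [-3.14, 3.14]. Speed limits (rad/s): [2.79, 2.79, 3.14, 3.14, 3.14, 3.14].

## Interface

Orientations are given as a unit quaternion [x, y, z, w].
In Python, from workcell import bot, imaging, order gives the robot as it stands.
- The arm moves only by the tool carry_out, never from a script. Its argument "moves" is a list of rows, each a list of 5 numbers: the shift along the tool's x, y, z scaled (see below), then the turn about the tool's z scaled (see below), then the opening, from -1 (shut) to 1 (fully open). In form: [[tx, ty, tz, roll, hand], ...]. A call has 1 to 20 rows; each row is the pose to reach, as a shift and turn from the pose commanded when the call began, along the tool's axes at that moment; what a row does not reach only later rows make up. The controller multiplies each number of a shift by 0.1 m and each number of a turn by 90 degrees. A row lasts 1/10 s, in which the tool goes at most 50 mm and 8.59 degrees, less where a joint would pass 70% of its speed; a pose out of reach is approached as far as the arm can. A call with a number of a shift or a turn outside -1 to 1 is refused whole. A call with a gripper value outside its range is refused whole. The fingers move at their own pace and stop on an object; the grip force is fixed at half the most. Time passes only in rows, so rows that repeat a pose let the fingers close. It gives the time, the measured TCP pose, the force and the opening at its end, in the units of the state.
- bot.get_obs(): the state, without advancing time (a new reading comes with each control period).
- imaging.camera(name): name is "scene" or "top" or "wrist"; returns the picture (400x640x3 uint8, red, green, blue); there is no depth.
- imaging.camera_model(name): a dict with "fovy" (degrees; the focal length in pixels is half the picture's height over the tangent of half this angle, whatever the lens; pixels are square), "cx", "cy" (the principal point, pixels), "dist" ([k1, k2, p1, p2, k3] as OpenCV has them; the pictures are not rectified), "eye" and "rotation" of the camera in the world. Camera axes: x right, y up, looking along -z (the intrinsics and any distortion apply to the point x, -y, -z); pixel columns grow to the right and rows downward; lengths in m; the calibration is good to about 2 mm. A picture is of the moment at which its call begins: read the wrist's pose just before it. camera_model takes no time and is no camera call; for the wrist camera it gives the pose at the moment of the call.
- order.job_done(): hands the job in, once; it reports no verdict.
The state is a dict: "clock": time; "joint_pos": joint angles; "joint_vel": joint speeds; "tau": joint torques, N m; "eef_pos": TCP position; "tool_rot": TCP orientation; "ft_force": force on the tool from outside, world axes, zero at the start; "ft_torque": the same for the moment, N m; "grip_width": finger opening in m.
Only numpy, scipy, OpenCV 4.12 (cv2) and the standard library are available. Lean on these libraries where they do the work, as an engineer would, in place of code of your own. Each camera call takes 0.05 s, during which the arm holds its last target.

## Task

Lift the orange bucket of printed parts straight up out of the drip stand without letting it tip, stand it gently on the black mat and let go, then take it again by the ends of its two pivot pins and stand it gently on the floor of the curing bay, near the middle between the two lamp panels. Then lift the red guard cover on the console, throw the toggle beneath it fully over to the hinge side, and bring the cover back so that it drops fully shut over the toggle. Keep the bucket upright all along and leave everything else on the table where it is.

Things in the scene. Friction and masses are not known exactly. Their poses are not given: they have to be found in the camera images.
- bucket: Open orange bucket of printed parts: 50 mm along its x, 38 along its y, 100 high, flat sides, 0.25-0.5 kg. Origin: centre of the underside, z up. Starts hanging by two pins (see bucket_pins) in the stand, axes parallel to the stand's, underside 35 mm and rim 135 mm above the table. There its pin ends are enclosed; only its x sides can be gripped.
- bucket_pins (a point): Middle of the bucket on its pivot axis, 80 mm above its underside. Steel pins 14 mm in diameter stick out 15 mm from the middle of the bucket's +y and -y sides, 68 mm over their flat ends. Pinched there along the bucket's y it hangs upright and can swing about them. Axes are the bucket's.
- stand: Fixed drip stand: black base 120 x 120 x 12 mm, two aluminium posts on its +y and -y sides, 46 mm wide in x, 22 to 41 mm off centre in y, tops at 140 mm. Each has a slot 20 mm wide in x, open above and towards the bucket, closed outside, floor at 108 mm, on which a pin lies with 3 mm of play in x and y. Origin: centre of the underside, z up.
- mat: Black rubber set-down mat with two yellow lines, 150 (x) x 130 (y) x 3 mm, fixed; origin at the centre of its underside, top at 3 mm.
- bay: Fixed curing bay: grey base 150 (x) x 130 (y) mm, floor 20 mm above the table; black lamp panels 110 (x) x 20 mm on its +y and -y sides, tops at 120 mm, 64 mm apart, open to -x, +x and above. Origin: centre of the underside. The bucket fits only with its x (50 mm) across the gap and its pins along the bay's x, either way round; no room for fingers beside the panels.
- console: Fixed grey switch console, 135 (x) x 130 (y) x 55 mm, carrying the toggle and its red guard cover. Origin on the table under the toggle's pivot; the box reaches from x = -90 to +45 mm and its top is at 55 mm. Its +x edge carries the cover's hinge; the toggle's pivot is on the top at x = 0, y = 0.
- cover_hinge (a point): Hinge axis of the cover, at its middle, on the console's +x top edge (45 mm, 0, 55 mm in the console's frame); the axis runs along the console's y. The orientation is the console's.
- cover (a joint): Red guard cover, rad: 0 shut, 1.9 fully open on its stop, leaning back past the hinge to the console's +x. 83 mm long, 56 wide, top 56 above the console, open below. Spring and weight press it shut (about 0.7 N at the knob). Let go below about 1.2 it drops shut by itself; beyond about 1.45 it falls back on its stop and stays.
- cover_knob (a point): Centre of the cover's black knob, a disc 24 mm across, 16 mm thick along the console's y, on a 10 mm square stem 30 mm above the cover's top. Shut: 60 mm from the hinge to the console's -x, 86 mm above it; moves on a 105 mm circle about the hinge. Fingers closing along the console's y can pinch it from above all the way; it turns between the pads.
- toggle (a joint): Angle of the steel toggle (rad): 0 off, leaning 0.5 rad towards the console's -x; 1.0 fully on, leaning 0.5 rad towards +x (the hinge). Stiff, about 1 N at the tip; stays where it is left. It can be pushed with shut fingers from the console's -x side once the cover leans back.
- toggle_tip (a point): Tip centre of the toggle, 44 mm from its pivot (0, 0, 55 mm in the console's frame); bar 12 mm in diameter with an 18 mm ball near the tip.
- spool: Bystander, to be left alone: blue filament spool lying flat, 160 mm across, 60 mm high; origin at the centre of its underside.
- bottle: Bystander, to be left alone: closed white bottle with red cap, 70 mm across, 170 mm high; origin at the centre of its underside.
- scraper: Bystander, to be left alone: flat scraper lying on the table, 200 mm long along its x; origin near its middle, at its underside.
- wrench: Bystander, to be left alone: open wrench lying on the table, 150 mm long along its x; origin near its middle, at its underside.
- bracket: Bystander, to be left alone: green printed L bracket, 80 x 50 mm, 48 mm high; origin at the centre of its underside.
- coupler: Bystander, to be left alone: white printed cross-shaped coupler, 50 x 50 x 30 mm; origin at the centre of its underside.
Things that resemble listed ones, but are neither listed nor needed, are in the scene too. Several things have the shape of the bucket; the one meant has the colours described above.

How it is judged:
By the outcome, as a careful person would: the job done as asked, in the order asked, and still so for the second after the job is handed in, with the robot touching nothing.
It also fails if it takes over 72 s, if anything falls off the work surface, if the arm or the gripper's body presses on something with over 40 N, if the wrist force passes 120 N, or if a joint passes its speed limit or range.

## Working session

There is one attempt and no reset: what is moved stays moved. The work goes in short steps, Python scripts to look and compute and a tool call to move; the robot and the scene stay as the last step left them, time stands still between calls to the robot, and variables do not carry over. Pictures are saved under pics/ and viewed, and the job is handed in when it is done.

Besides the shell and the picture viewer there is one more tool, called after "Call:" by a JSON object that holds its "fn" and its "kwargs". carry_out: Moves the arm, as the interface text tells. Its arguments: {"type":"object","properties":{"moves":{"type":"array","items":{"type":"array","items":{"type":"number","minimum":-1,"maximum":1}}}},"required":["moves"]}

```bash
ls; mkdir -p pics; cat > h.py <<'E'
import numpy as np, cv2, json
from workcell import bot, imaging, order
def snap(cam,name):
    m=imaging.camera_model(cam); im=imaging.camera(cam)
    cv2.imwrite(f'pics/{name}.png',im[:,:,::-1]); 
    json.dump({k:np.asarray(v).tolist() for k,v in m.items()},open(f'pics/{name}.json','w')); return im,m
def load(name):
    return cv2.imread(f'pics/{name}.png'), {k:np.array(v) for k,v in json.load(open(f'pics/{name}.json')).items()}
def K(m):
    f=200/np.tan(np.radians(m['fovy'])/2); return np.array([[f,0,m['cx']],[0,f,m['cy']],[0,0,1.]])
def proj(m,P):
    P=np.atleast_2d(P).astype(float); R=np.array(m['rotation']).reshape(3,3)
    c=(P-m['eye'])@R; c=c*[1,-1,-1]
    return cv2.projectPoints(c.reshape(-1,1,3),np.zeros(3),np.zeros(3),K(m),np.array(m['dist'],float))[0].reshape(-1,2)
def ray(m,uv):
    uv=np.atleast_2d(uv).astype(float)
    n=cv2.undistortPoints(uv.reshape(-1,1,2),K(m),np.array(m['dist'],float)).reshape(-1,2)
    d=np.c_[n[:,0],-n[:,1],-np.ones(len(n))]@np.array(m['rotation']).reshape(3,3).T
    return d
def atz(m,uv,z):
    d=ray(m,uv); e=np.array(m['eye']); return e+d*((z-e[2])/d[:,2])[:,None]
E
python3 - <<'E'
from h import *
o=bot.get_obs(); print({k:np.round(v,3).tolist() for k,v in o.items()})
for c in ['scene','top','wrist']:
    im,m=snap(c,c+'0'); print(c,m)
E
```

```text
pics
{'clock': 0.0, 'joint_pos': [1.108, 0.241, 0.004, 1.335, 0.0, 1.571], 'joint_vel': [-0.003, -0.001, 0.001, 0.001, -0.001, -0.0], 'tau': [-0.002, -37.232, 25.241, 0.017, -0.0, 0.0], 'eef_pos': [0.223, 0.447, 0.255], 'tool_rot': [0.85, 0.526, -0.001, 0.001], 'ft_force': [0.452, 0.423, 0.131], 'ft_torque': [-0.035, -0.017, 0.005], 'grip_width': 0.086}
scene {'fovy': 47.59660146921913, 'cx': 319.1170564290065, 'cy': 203.0237438966447, 'dist': array([-0.10484011,  0.        ,  0.        ,  0.        ,  0.        ]), 'eye': array([ 1.16959103, -0.50550258,  1.05875501]), 'rotation': array([0.30776682, 0.15480292, 0.40218394, 0.84827102])}
top {'fovy': 57.891339209209114, 'cx': 319.52757466491477, 'cy': 197.91959112335223, 'dist': array([-0.02180249,  0.        ,  0.        ,  0.        ,  0.        ]), 'eye': array([0.41976345, 0.0164684 , 0.9638992 ]), 'rotation': array([ 0.04372019, -0.07031402, -0.70199475,  0.70735271])}
wrist {'fovy': 58.63468368194681, 'cx': 322.6744954797736, 'cy': 194.46574338309284, 'dist': array([-0.06865336,  0.        ,  0.        ,  0.        ,  0.        ]), 'eye': array([0.16491161, 0.47709303, 0.37255389]), 'rotation': array([-0.11491742, -0.07025299,  0.52158454,  0.84250108])}
```

Rotation is a quaternion; I'll convert it.

```bash
sed -i 's/np.array(m\[.rotation.\]).reshape(3,3)/Rm(m)/' h.py; sed -i '1a from scipy.spatial.transform import Rotation\ndef Rm(m): return Rotation.from_quat(m["rotation"]).as_matrix()' h.py; grep -n Rm h.py
```

```text
3:def Rm(m): return Rotation.from_quat(m["rotation"]).as_matrix()
14:    P=np.atleast_2d(P).astype(float); R=Rm(m)
20:    d=np.c_[n[:,0],-n[:,1],-np.ones(len(n))]@Rm(m).T
```

View pics/top0.png

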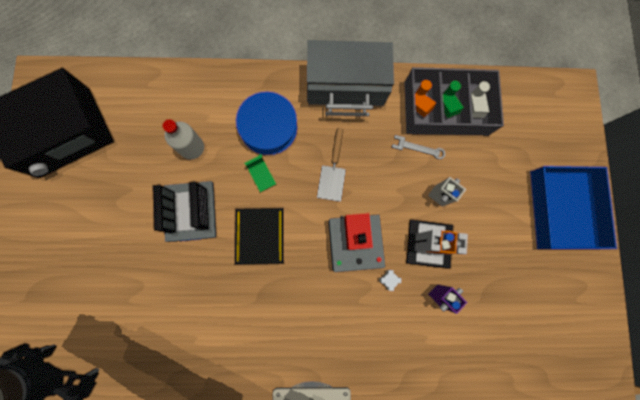

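View pics/scene0.png

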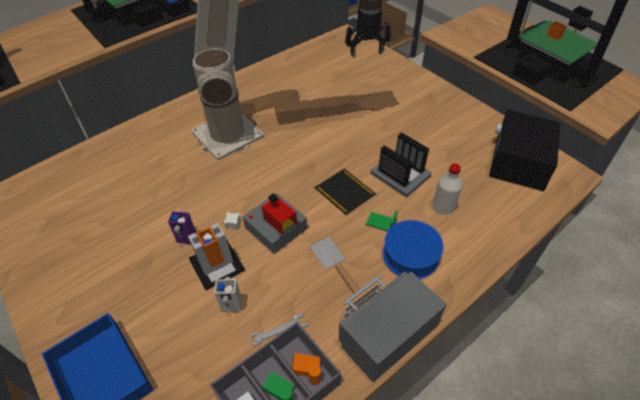

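View pics/wrist0.png

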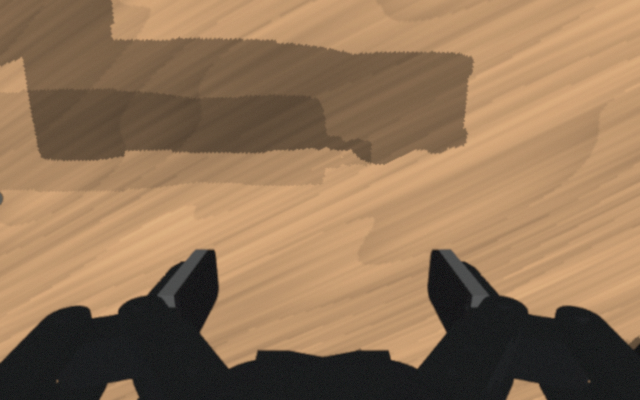

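Candidates in the top view are the orange bucket in the stand (450,242), a grey bucket (450,190), a purple bucket (450,298) and an orange printed part in the tray (425,100). I choose the one hanging in the stand at (450,242). Next I check it in close crops.

```bash
python3 - <<'E'
import cv2,numpy as np
t=cv2.imread('pics/top0.png')
a=cv2.resize(t[205:285,320:480],None,fx=5,fy=5,interpolation=cv2.INTER_CUBIC)
cv2.imwrite('pics/c1.png',a)
b=cv2.resize(t[170:280,140:300],None,fx=5,fy=5,interpolation=cv2.INTER_CUBIC)
cv2.imwrite('pics/c2.png',b)
s=cv2.imread('pics/scene0.png')
cv2.imwrite('pics/c3.png',cv2.resize(s[180:300,160:320],None,fx=5,fy=5,interpolation=cv2.INTER_CUBIC))
E
```

```text
(no output)
```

View pics/c1.png

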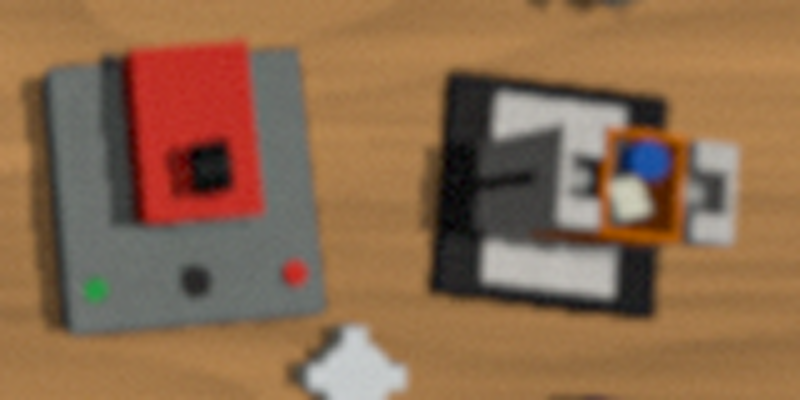

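View pics/c2.png

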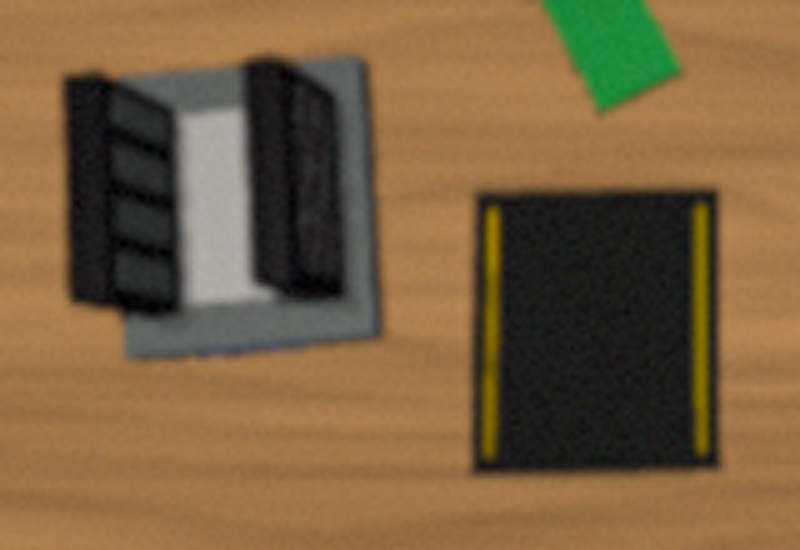

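View pics/c3.png

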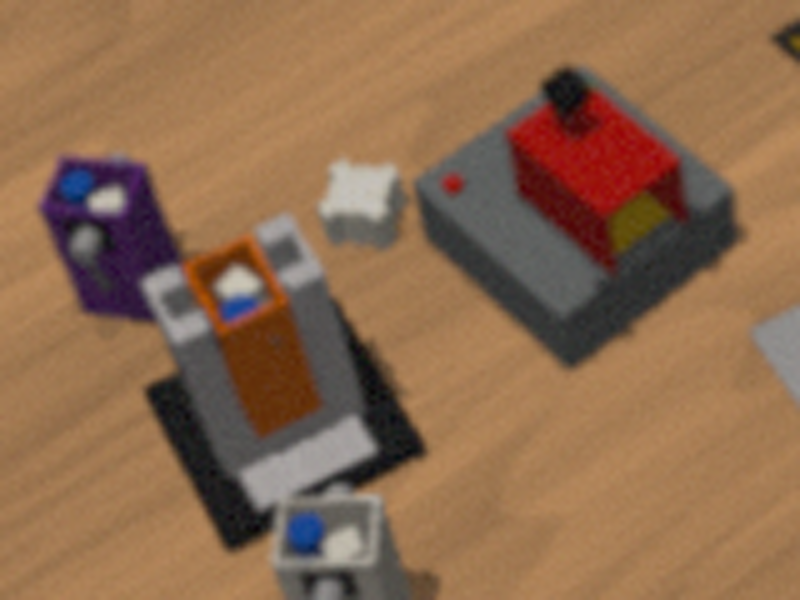

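```bash
cat >> h.py <<'E'
from scipy.optimize import least_squares
def fit(obs,p0,yaw0):
    """obs: list of (model, local pts Nx3, pix Nx2)"""
    def res(q,raw=False):
        c,s=np.cos(q[2]),np.sin(q[2]); R=np.array([[c,-s,0],[s,c,0],[0,0,1]])
        return np.concatenate([(proj(m,np.array(L)@R.T+[q[0],q[1],0])-np.array(U)).ravel() for m,L,U in obs])
    r=least_squares(res,[p0[0],p0[1],yaw0],loss='soft_l1'); return r.x, np.round(res(r.x),1)
E
python3 - <<'E'
from h import *
_,T=load('top0');_,S=load('scene0')
A=lambda L,ox,oy:(np.array(L,float)+.5)/5-.5+[ox,oy]
c1=lambda *L:A(L,320,205); c2=lambda *L:A(L,140,170); c3=lambda *L:A(L,160,180)
mm=lambda *L:np.array(L)/1000.
# local: image up=+x, right=-y
st=fit([(T,mm((60,60,12),(60,-60,12),(-60,-60,12),(-60,60,12)),c1((447,72),(665,97),(655,315),(433,293))),
 ],[.4,-.25],0); print('stand',st)
st2=fit([(T,mm((25,19,135),(25,-19,135),(-25,-19,135),(-25,19,135)),c1((606,128),(690,132),(684,244),(601,238))),
 (S,mm((-25,19,135),(-25,-19,135),(25,-19,135),(25,19,135)),c3((255,235),(185,262),(218,330),(290,298)))],[.4,-.25],0); print('bucket',st2)
mt=fit([(T,mm((75,65,3),(75,-65,3),(-75,-65,3),(-75,65,3)),c2((475,192),(718,190),(718,468),(475,470)))],[.4,.1],0); print('mat',mt)
by=fit([(T,mm((75,-65,20),(-75,-65,20),(-75,65,20)),c2((365,55),(380,335),(128,357))),
 (T,mm((55,52,120),(-55,52,120),(55,-32,120),(-55,-32,120)),c2((66,76),(70,300),(250,62),(253,280)))],[.4,.3],0); print('bay',by)
co=fit([(T,mm((45,65,55),(45,-65,55),(-90,-65,55),(-90,65,55)),c1((48,70),(298,48),(326,312),(70,332))),
 (S,mm((45,-65,55),(45,65,55),(-90,65,55),(-90,-65,55)),c3((570,335),(738,190),(585,70),(418,187)))],[.4,-.05],0); print('console',co)
E
```

```text
stand (array([ 0.45642068, -0.31203589, -0.10007803]), array([-0.2, -0.6,  0.3, -0.8,  0.2,  0.8, -0.3,  0.5]))
bucket (array([ 0.45498166, -0.31351446, -0.11506232]), array([ 0.1, -0. , -0.7,  1.1, -0.7,  0.3, -0.3, -0.5, -1. , -0.2, -0.5,
        0.8,  0.5,  0.7, -0.1,  0.4]))
mat (array([0.47510869, 0.13996196, 0.02523024]), array([-0.1, -0.6,  0.3, -0.9,  0.6,  0.4, -1. ,  1. ]))
bay (array([0.53754876, 0.32021619, 0.0954782 ]), array([ 0.6, -0.5,  0.2,  0.3, -0.4,  0.3,  0. , -1.2,  0.1,  0.7, -0.8,
       -1.3,  0.2,  1.5]))
console (array([ 0.48024168, -0.10971968,  0.09057795]), array([-0.5, -1.5,  0.2, -1.3,  0.6, -0.5, -0. ,  0.2, -0.9, -2.6,  0.4,
       -0.1, -0. , -1.3, -1.2, -0.7]))
```

The crops confirm it. The bucket is orange and sits between two aluminium posts on a black base, with its rim centre near top pixel (449,242), while the other two buckets are purple and grey. The stand is at about (0.456,-0.312), yaw -0.1. I'm moving there, squaring the tool to the world axes on the way.

Call:
{"fn": "carry_out", "kwargs": {"moves": [[-0.3,0.9,0,0.705,1],[-0.3,0.9,0,0.705,1],[-0.3,0.9,0,0.705,1],[-0.3,0.9,0,0.705,1],[-0.3,0.9,0,0.705,1],[-0.3,0.9,0,0.705,1],[-0.3,0.9,0,0.705,1],[-0.3,0.9,0,0.705,1]]}}

```text
clock: 0.95
eef_pos: [0.2903, 0.3801, 0.256]
tool_rot: [1.0, -0.002, -0.0, 0.0]
ft_force: [0.0, -0.8, 0.1]
grip_width: 0.0853
```

Call:
{"fn": "carry_out", "kwargs": {"moves": [[1,1,0,0,1],[1,1,0,0,1],[1,1,0,0,1]]}}

```text
clock: 1.25
eef_pos: [0.3912, 0.2791, 0.256]
tool_rot: [1.0, 0.001, -0.0, 0.0]
ft_force: [0.5, 1.4, -0.2]
grip_width: 0.0851
```

Call:
{"fn": "carry_out", "kwargs": {"moves": [[0.6,1,-0.2,0,1],[0.6,1,-0.2,0,1],[0.6,1,-0.2,0,1]]}}

```text
clock: 1.55
eef_pos: [0.4523, 0.1771, 0.2768]
tool_rot: [1.0, -0.002, 0.001, 0.0]
ft_force: [0.2, -0.1, 0.1]
grip_width: 0.0853
```

```bash
python3 - <<'E'
from h import *
print(bot.get_obs()['eef_pos']); im,m=snap('wrist','w1'); print(m['eye'])
E
```

```text
[0.45229464 0.17714573 0.27675678]
[0.45444533 0.24443964 0.39375129]
```

Call:
{"fn": "carry_out", "kwargs": {"moves": [[0,1,0,0,1],[0,1,0,0,1],[0,1,0,0,1]]}}

```text
clock: 1.9
eef_pos: [0.4499, 0.0762, 0.276]
tool_rot: [1.0, -0.003, -0.001, 0.001]
ft_force: [1.1, -0.1, -0.1]
grip_width: 0.0855
```

Call:
{"fn": "carry_out", "kwargs": {"moves": [[0,1,0,0,1],[0,1,0,0,1]]}}

```text
clock: 2.1
eef_pos: [0.4505, -0.019, 0.276]
tool_rot: [1.0, 0.002, -0.0, -0.0]
ft_force: [1.2, -0.6, 0.5]
grip_width: 0.0854
```

Call:
{"fn": "carry_out", "kwargs": {"moves": [[0,1,0,0,1],[0,1,0,0,1],[0,1,0,0,1]]}}

```text
clock: 2.4
eef_pos: [0.4505, -0.1237, 0.2759]
tool_rot: [1.0, -0.004, -0.0, 0.001]
ft_force: [0.2, 0.7, 0.6]
grip_width: 0.0857
```

```bash
python3 - <<'E'
from h import *
print(bot.get_obs()['eef_pos']); im,m=snap('wrist','w2'); print(m['eye'])
E
```

```text
[ 0.45051913 -0.12368537  0.27587644]
[ 0.45304105 -0.05635747  0.39284538]
```

Call:
{"fn": "carry_out", "kwargs": {"moves": [[0,1,0,0.06,1],[0,1,0,0.06,1]]}}

```text
clock: 2.65
eef_pos: [0.4517, -0.2176, 0.2764]
tool_rot: [0.999, -0.045, 0.0, -0.001]
ft_force: [1.2, 0.3, 0.1]
grip_width: 0.0854
```

Call:
{"fn": "carry_out", "kwargs": {"moves": [[0,0.7,0,0,1],[0,0.7,0,0,1],[0,0.7,0,0,1]]}}

```text
clock: 2.95
eef_pos: [0.4448, -0.2897, 0.2755]
tool_rot: [0.999, -0.048, -0.0, -0.0]
ft_force: [0.4, -0.4, -0.5]
grip_width: 0.0854
```

```bash
python3 - <<'E'
from h import *
print(bot.get_obs()['eef_pos']); im,m=snap('wrist','w3'); print(m['eye'])
E
```

```text
[ 0.44475568 -0.28966037  0.27551702]
[ 0.45318674 -0.22286406  0.39261833]
```

View pics/w1.png

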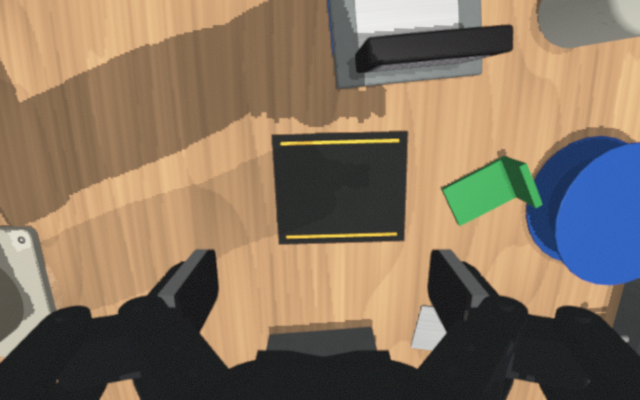

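View pics/w2.png

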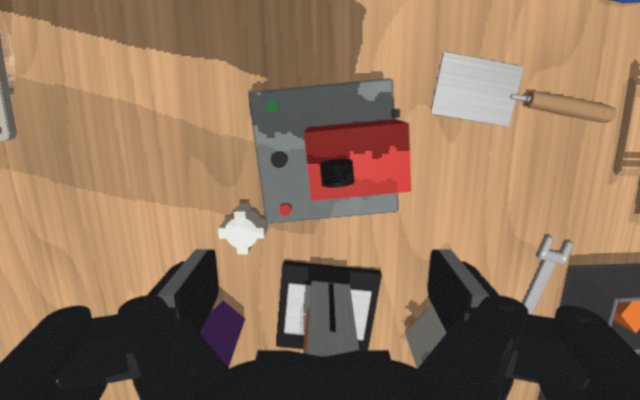

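View pics/w3.png

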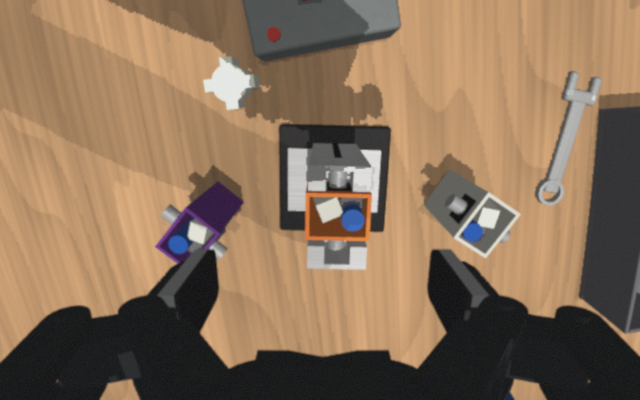

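w3 shows the orange bucket rim at about (338,216), with the purple bucket at (190,235) and the grey one at (488,225). Both are clear of where the fingers will go. I'll zoom in to measure.

```bash
python3 - <<'E'
import cv2
a=cv2.imread('pics/w3.png')[110:280,260:410]; cv2.imwrite('pics/c4.png',cv2.resize(a,None,fx=5/1.5,fy=5/1.5,interpolation=cv2.INTER_CUBIC))
a=cv2.imread('pics/w2.png')[70:230,240:420]; cv2.imwrite('pics/c5.png',cv2.resize(a,None,fx=3.5,fy=3.5,interpolation=cv2.INTER_CUBIC))
E
```

```text
(no output)
```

View pics/c4.png

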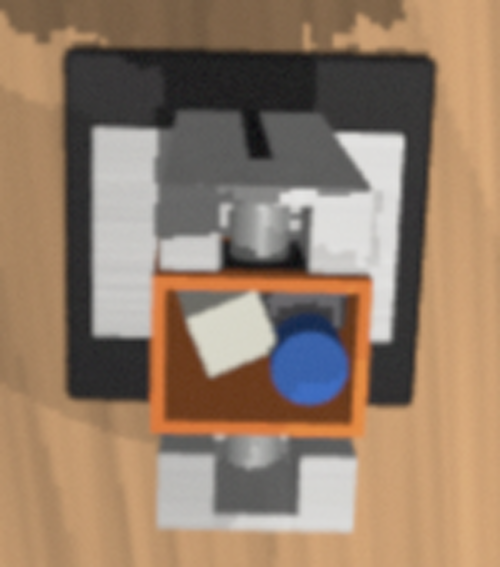

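View pics/c5.png

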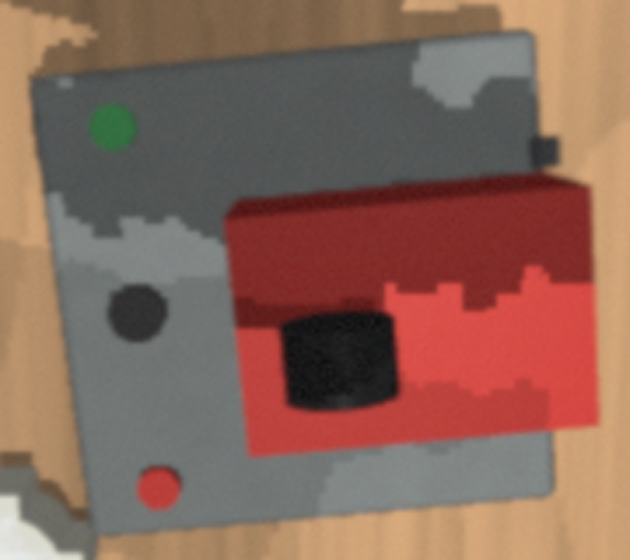

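```bash
python3 - <<'E'
from h import *
_,W2=load('w2');_,W3=load('w3');_,W1=load('w1');_,T=load('top0');_,S=load('scene0')
A=lambda L,s,ox,oy:(np.array(L,float)+.5)/s-.5+[ox,oy]
mm=lambda *L:np.array(L)/1000.
b=fit([(W3,mm((-25,19,135),(25,19,135),(25,-19,135),(-25,-19,135)),A([(155,273),(374,278),(365,436),(148,434)],10/3,260,110))],[.455,-.313],-.1);print('bucket',b)
b=fit([(W3,mm((-60,60,12),(60,60,12),(60,-60,12),(-60,-60,12)),A([(66,49),(436,59),(410,406),(66,400)],10/3,260,110))],[.455,-.313],-.1);print('stand',b)
b=fit([(W2,mm((-90,65,55),(45,65,55),(45,-65,55),(-90,-65,55)),A([(33,76),(533,33),(553,494),(97,533)],3.5,240,70))],[.48,-.11],.1);print('console',b)
b=fit([(W2,mm((-83,28,56),(0,28,56),(0,-28,56),(-83,-28,56))+[.045,0,.055],A([(228,217),(588,187),(598,425),(248,456)],3.5,240,70))],[.48,-.11],.1);print('cover->console',b)
b=fit([(W1,mm((-75,65,3),(75,65,3),(75,-65,3),(-75,-65,3)),[(272,135),(407,131),(404,240),(279,244)])],[.475,.14],0);print('mat',b)
E
```

```text
bucket (array([ 0.45648883, -0.31199733, -0.11941681]), array([-0.8,  0.3,  0.2,  0.4, -0.2, -0. ,  0.8, -0.8]))
stand (array([ 0.45629419, -0.31233362, -0.12100126]), array([-1.4, -0.7,  1.1, -0.6,  0.9,  1.4, -0.7,  0.7]))
console (array([ 0.47909742, -0.108156  ,  0.08389298]), array([-2. , -0.4,  2.1, -1.9,  1.7,  1.5, -1.8,  1.9]))
cover->console (array([ 0.47816292, -0.10820207,  0.0806554 ]), array([-1.4,  0.1,  1.3, -0.4,  0.2,  0.4, -0.2,  0. ]))
mat (array([0.47533644, 0.1414673 , 0.0276991 ]), array([-1.2, -0.5,  1.2, -0.7,  0.6,  1. , -0.6,  0.8]))
```

Call:
{"fn": "carry_out", "kwargs": {"moves": [[0.136,0.211,0,0.0146,1],[0.136,0.211,0,0.0146,1],[0.136,0.211,0.3,0.0146,1],[0.136,0.211,0.6,0.0146,1],[0.136,0.211,0.6,0.0146,1],[0.136,0.211,0.6,0.0146,1]]}}

```text
clock: 3.6
eef_pos: [0.456, -0.3095, 0.2166]
tool_rot: [0.998, -0.057, -0.001, -0.001]
ft_force: [0.2, -0.3, -0.0]
grip_width: 0.0855
```

```bash
python3 - <<'E'
from h import *
o=bot.get_obs();print(o['eef_pos'],o['tool_rot']); im,m=snap('wrist','w4')
E
```

```text
[ 0.4560125  -0.30950246  0.21656563] [ 9.98373352e-01 -5.70089567e-02 -5.41394825e-04 -5.78820232e-04]
```

View pics/w4.png

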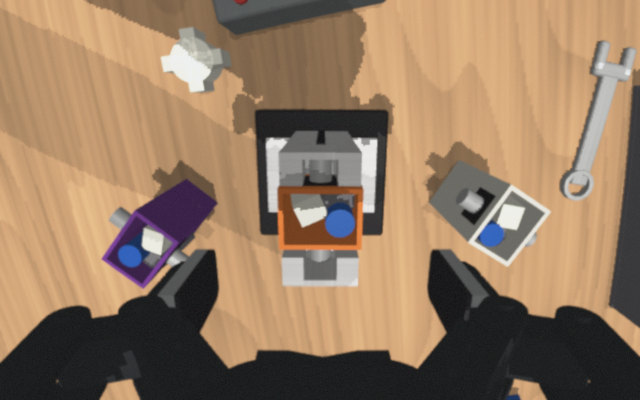

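```bash
python3 - <<'E'
from h import *
_,m=load('w4')
o=np.array([.4563,-.312])
for n,u,z in [('purple rim R',(178,240),.1),('purple pin',(187,260),.08),('purple base',(216,203),0),('purple rim bot',(143,285),.1),('grey rim L',(470,235),.1),('grey base L',(430,205),0),('grey rim bot',(508,263),.1),('rim c',(320,217),.135)]:
    p=atz(m,u,z)[0]; c,s=np.cos(-.119),np.sin(-.119); d=p[:2]-o
    print(n,p.round(3),'local',np.round([c*d[0]+s*d[1],-s*d[0]+c*d[1]],3))
E
```

```text
purple rim R [ 0.352 -0.328  0.1  ] local [-0.102 -0.029]
purple pin [ 0.346 -0.353  0.08 ] local [-0.105 -0.054]
purple base [ 0.35  -0.331  0.   ] local [-0.103 -0.031]
purple rim bot [ 0.317 -0.361  0.1  ] local [-0.133 -0.066]
grey rim L [ 0.559 -0.348  0.1  ] local [ 0.107 -0.024]
grey base L [ 0.559 -0.357  0.   ] local [ 0.108 -0.032]
grey rim bot [ 0.588 -0.374  0.1  ] local [ 0.138 -0.046]
rim c [ 0.456 -0.311  0.135] local [0.    0.001]
```

Call:
{"fn": "carry_out", "kwargs": {"moves": [[0.0,0.02,0.3,0,1],[0.0,0.02,0.6,0,1],[0.0,0.02,0.85,0,1],[0.0,0.02,0.985,0,1],[0.0,0.02,0.985,0,1]]}}

```text
clock: 4.15
eef_pos: [0.4555, -0.3129, 0.1176]
tool_rot: [0.998, -0.058, -0.001, -0.0]
ft_force: [-0.7, 0.5, -0.2]
grip_width: 0.0853
```

Call:
{"fn": "carry_out", "kwargs": {"moves": [[0,0,0,0,-0.2],[0,0,0,0,-0.2],[0,0,0,0,-0.2],[0,0,0,0,-0.2],[0,0,0,0,-0.2],[0,0,0,0,-0.2]]}}

```text
clock: 4.75
eef_pos: [0.4565, -0.3143, 0.1199]
tool_rot: [0.998, -0.058, 0.002, 0.001]
ft_force: [-1.4, -0.1, 6.1]
grip_width: 0.0491
```

Call:
{"fn": "carry_out", "kwargs": {"moves": [[0,0,-0.05,0,-0.3],[0,0,-0.15,0,-0.3],[0,0,-0.3,0,-0.3],[0,0,-0.5,0,-0.3],[0,0,-0.7,0,-0.3],[0,0,-0.9,0,-0.3],[0,0,-1,0,-0.3],[0,0,-1,0,-0.3]]}}

```text
clock: 5.55
eef_pos: [0.4562, -0.314, 0.2194]
tool_rot: [0.998, -0.058, 0.001, 0.001]
ft_force: [0.3, -0.7, -4.3]
grip_width: 0.0495
```

```bash
python3 - <<'E'
from h import *
o=bot.get_obs();print({k:np.round(v,3) for k,v in o.items()}); im,m=snap('wrist','w5'); snap('scene','s5')
E
```

```text
{'clock': np.float64(5.55), 'joint_pos': array([-0.603,  0.362,  0.077,  1.282,  0.   ,  1.085]), 'joint_vel': array([-0.   ,  0.023, -0.047, -0.027,  0.   ,  0.001]), 'tau': array([-0.0000e+00, -4.5552e+01,  2.6761e+01,  3.8200e-01,  8.0000e-03,
       -0.0000e+00]), 'eef_pos': array([ 0.456, -0.314,  0.219]), 'tool_rot': array([ 0.998, -0.058,  0.001,  0.001]), 'ft_force': array([ 0.301, -0.731, -4.31 ]), 'ft_torque': array([ 0.001, -0.02 ,  0.022]), 'grip_width': np.float64(0.05)}
```

View pics/w5.png

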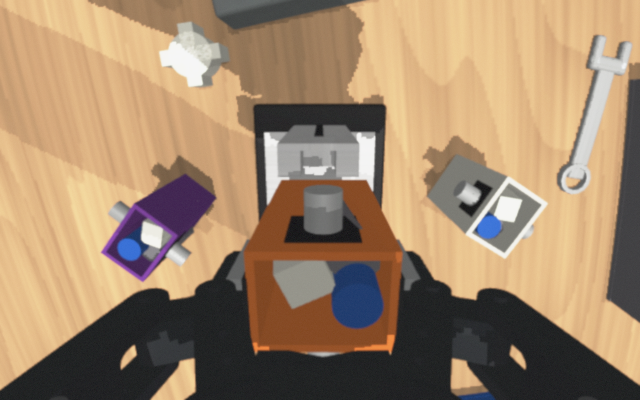

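View pics/s5.png

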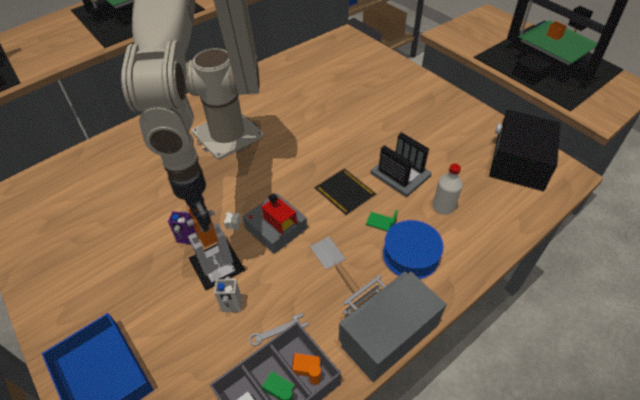

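Call:
{"fn": "carry_out", "kwargs": {"moves": [[0,0,-0.3,0,-0.3],[0,0,-0.6,0,-0.3],[0,0,-0.7,0,-0.3],[-0.03,-0.2,-0.7,0,-0.3],[-0.05,-0.5,-0.7,0,-0.3],[-0.07,-0.91,-0.7,0,-0.3]]}}

```text
clock: 6.25
eef_pos: [0.4584, -0.2223, 0.2857]
tool_rot: [0.998, -0.06, -0.001, -0.0]
ft_force: [1.5, 0.7, -3.2]
grip_width: 0.049
```

Call:
{"fn": "carry_out", "kwargs": {"moves": [[-0.035,-0.45,0,0,-0.3],[-0.07,-0.91,0,0,-0.3]]}}

```text
clock: 6.45
eef_pos: [0.4619, -0.1296, 0.2859]
tool_rot: [0.998, -0.059, -0.001, -0.0]
ft_force: [0.3, -0.0, -3.8]
grip_width: 0.0492
```

Call:
{"fn": "carry_out", "kwargs": {"moves": [[-0.035,-0.45,0,0,-0.3],[-0.07,-0.91,0,0,-0.3]]}}

```text
clock: 6.65
eef_pos: [0.4654, -0.0382, 0.2861]
tool_rot: [0.998, -0.059, -0.001, -0.0]
ft_force: [2.6, -0.0, -4.6]
grip_width: 0.0492
```

Call:
{"fn": "carry_out", "kwargs": {"moves": [[-0.035,-0.45,0,0,-0.3],[-0.07,-0.91,0,0,-0.3]]}}

```text
clock: 6.85
eef_pos: [0.4691, 0.0529, 0.2861]
tool_rot: [0.998, -0.058, -0.001, 0.0]
ft_force: [1.4, -0.2, -3.9]
grip_width: 0.0494
```

Call:
{"fn": "carry_out", "kwargs": {"moves": [[-0.03,-0.4,0,0,-0.3],[-0.05,-0.7,0,0,-0.3],[-0.07,-0.91,0,0,-0.3],[-0.07,-0.91,0,0,-0.3],[-0.07,-0.91,0,0,-0.3]]}}

```text
clock: 7.35
eef_pos: [0.4729, 0.1426, 0.2862]
tool_rot: [0.998, -0.058, -0.001, 0.001]
ft_force: [0.3, 0.1, -4.4]
grip_width: 0.0492
```

Call:
{"fn": "carry_out", "kwargs": {"moves": [[0,0,0,-0.07,-0.3],[0,0,0,-0.15,-0.3],[0,0,0,-0.24,-0.3],[0,0,0,-0.33,-0.3],[0,0,0,-0.42,-0.3],[0,0,0,-0.51,-0.3],[0,0,0,-0.6,-0.3],[0,0,0,-0.69,-0.3],[0,0,0,-0.78,-0.3],[0,0,0,-0.86,-0.3],[0,0,0,-0.94,-0.3],[0,0,0,-1,-0.3],[0,0,0,-1,-0.3]]}}

```text
clock: 8.65
eef_pos: [0.4734, 0.1411, 0.2871]
tool_rot: [0.748, 0.664, -0.001, -0.0]
ft_force: [0.2, -0.5, -4.2]
grip_width: 0.0493
```

```bash
python3 - <<'E'
from h import *
o=bot.get_obs();print({k:np.round(v,4) for k,v in o.items()}); im,m=snap('wrist','w6'); snap('scene','s6')
a=cv2.imread('pics/s6.png')[80:280,240:480];cv2.imwrite('pics/s6c.png',cv2.resize(a,None,fx=3,fy=3,interpolation=cv2.INTER_CUBIC))
E
```

```text
{'clock': np.float64(8.65), 'joint_pos': array([ 2.8990e-01,  2.1860e-01,  5.6600e-02,  1.4102e+00, -4.0000e-04,
        4.0870e-01]), 'joint_vel': array([0.0061, 0.0002, 0.0047, 0.0007, 0.0003, 0.0695]), 'tau': array([ 9.79000e-02, -3.87942e+01,  2.74395e+01,  8.50000e-03,
        1.17000e-02, -4.30300e-01]), 'eef_pos': array([0.4734, 0.1411, 0.2871]), 'tool_rot': array([ 7.478e-01,  6.639e-01, -7.000e-04, -1.000e-04]), 'ft_force': array([ 0.2322, -0.462 , -4.2197]), 'ft_torque': array([ 0.0024,  0.0236, -0.0183]), 'grip_width': np.float64(0.0493)}
```

View pics/w6.png

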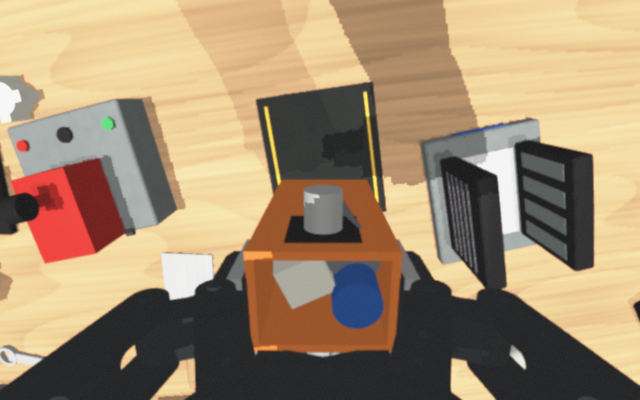

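View pics/s6c.png

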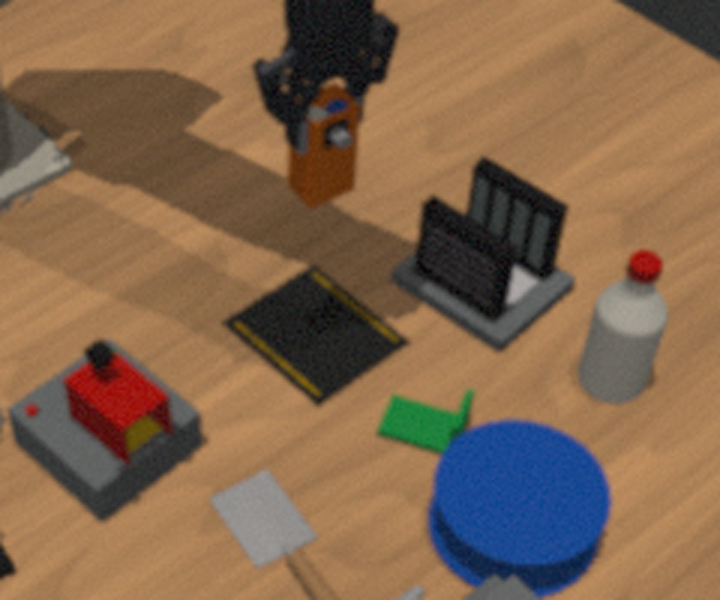

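```bash
python3 - <<'E'
import cv2
a=cv2.imread('pics/w6.png')[105:305,410:610]; cv2.imwrite('pics/c6.png',cv2.resize(a,None,fx=3,fy=3,interpolation=cv2.INTER_CUBIC))
E
```

```text
(no output)
```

View pics/c6.png

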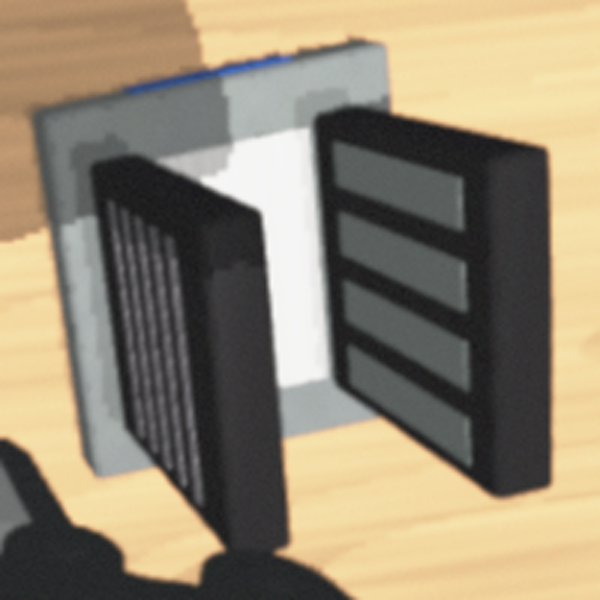

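```bash
python3 - <<'E'
from h import *
_,W=load('w6');_,T=load('top0')
mm=lambda *L:np.array(L)/1000.
A=lambda L,s,ox,oy:(np.array(L,float)+.5)/s-.5+[ox,oy]
L=mm((-55,-52,120),(-55,-32,120),(55,-32,120),(55,-52,120),(-55,32,120),(-55,52,120),(55,52,120),(55,32,120),(-75,-65,20),(-75,65,20),(75,-65,20))
U=A([(200,220),(263,212),(290,545),(232,550),(485,155),(548,150),(551,487),(500,496),(38,118),(385,47),(98,475)],3,410,105)
print(fit([(W,L,U)],[.537,.32],.095))
print(fit([(W,L[:8],U[:8])],[.537,.32],.095))
E
```

```text
(array([0.53651763, 0.32339962, 0.11118814]), array([-2.4,  0.3,  0. , -2.3,  1.6,  1.5, -0.3,  4.6, -0.3,  0. ,  1. ,
       -3.4,  1.8,  0.2, -1.6,  2.2,  0.1, -1.1,  0.7, -3.5, -0.9,  2.4]))
(array([0.53628541, 0.3233418 , 0.10774156]), array([-2.3, -0.2,  0.2, -2.7,  1.3,  1.2, -0.6,  4.3, -0.1, -0.1,  1.2,
       -3.5,  1.6,  0.2, -1.8,  2.1]))
```

Call:
{"fn": "carry_out", "kwargs": {"moves": [[0,0,0.1,-0.07,-0.3],[0,0,0.3,-0.143,-0.3],[0,0,0.6,-0.143,-0.3],[0,0,0.9,-0.143,-0.3],[0,0,1,-0.143,-0.3]]}}

```text
clock: 9.25
eef_pos: [0.4714, 0.1414, 0.1846]
tool_rot: [0.669, 0.744, -0.003, -0.002]
ft_force: [-2.0, 0.5, -4.3]
grip_width: 0.0489
```

Call:
{"fn": "carry_out", "kwargs": {"moves": [[0,0,0.25,0,-0.3],[0,0,0.5,0,-0.3],[0,0,0.7,0,-0.3],[0,0,0.8,0,-0.3],[0,0,0.88,0,-0.3],[0,0,0.92,0,-0.3],[0,0,0.92,0,-0.3],[0,0,0.92,0,-0.3]]}}

```text
clock: 10.05
eef_pos: [0.4744, 0.1427, 0.0966]
tool_rot: [0.668, 0.744, 0.001, 0.0]
ft_force: [0.8, 0.0, -5.2]
grip_width: 0.0491
```

```bash
python3 - <<'E'
from h import *
o=bot.get_obs();print({k:np.round(v,4) for k,v in o.items()}); im,m=snap('scene','s7')
a=cv2.imread('pics/s7.png')[110:230,280:440];cv2.imwrite('pics/s7c.png',cv2.resize(a,None,fx=4,fy=4,interpolation=cv2.INTER_CUBIC))
E
```

```text
{'clock': np.float64(10.05), 'joint_pos': array([ 0.2922,  0.362 , -0.2722,  0.9349, -0.    ,  0.1843]), 'joint_vel': array([-0.0001, -0.0043,  0.0003,  0.0009,  0.0005, -0.0015]), 'tau': array([-1.09000e-02, -4.08514e+01,  2.23817e+01,  2.00000e-02,
        1.50000e-03,  9.00000e-04]), 'eef_pos': array([0.4744, 0.1427, 0.0966]), 'tool_rot': array([6.679e-01, 7.442e-01, 7.000e-04, 4.000e-04]), 'ft_force': array([ 0.7796,  0.0196, -5.1851]), 'ft_torque': array([ 0.0354, -0.0314, -0.0454]), 'grip_width': np.float64(0.0491)}
```

View pics/s7c.png

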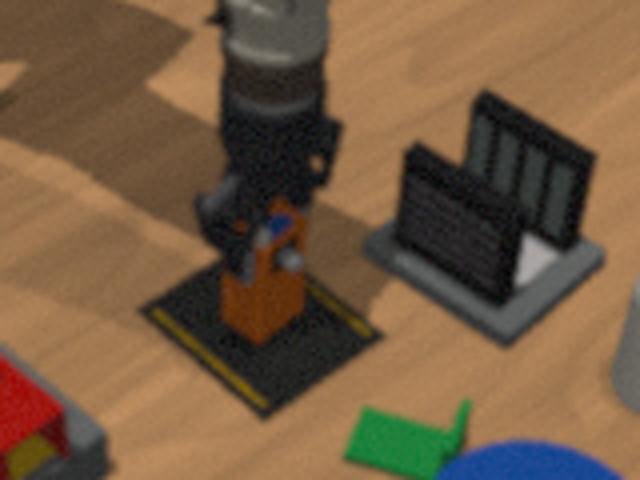

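Everything is upright with the bucket bottom about 9 mm above the mat. I'll lower it in small steps until it touches.

Call:
{"fn": "carry_out", "kwargs": {"moves": [[0,0,0.03,0,-0.3],[0,0,0.05,0,-0.3],[0,0,0.065,0,-0.3],[0,0,0.065,0,-0.3]]}}

```text
clock: 10.5
eef_pos: [0.4734, 0.1424, 0.089]
tool_rot: [0.668, 0.744, -0.0, -0.0]
ft_force: [-0.2, -0.9, -4.8]
grip_width: 0.0494
```

Call:
{"fn": "carry_out", "kwargs": {"moves": [[0,0,0.01,0,-0.3],[0,0,0.02,0,-0.3],[0,0,0.02,0,-0.3]]}}

```text
clock: 10.8
eef_pos: [0.4738, 0.1426, 0.0881]
tool_rot: [0.668, 0.744, 0.0, 0.0]
ft_force: [-3.3, -1.3, 4.4]
grip_width: 0.0496
```

Contact: the force rose by 9 N. Opening and going up.

Call:
{"fn": "carry_out", "kwargs": {"moves": [[0,0,0,0,0.3],[0,0,0,0,0.5],[0,0,0,0,0.7],[0,0,0,0,1],[0,0,0,0,1],[0,0,0,0,1]]}}

```text
clock: 11.4
eef_pos: [0.4737, 0.1425, 0.0873]
tool_rot: [0.668, 0.744, 0.0, 0.0]
ft_force: [-0.4, -0.0, -0.4]
grip_width: 0.0855
```

Call:
{"fn": "carry_out", "kwargs": {"moves": [[0,0,-0.2,0,1],[0,0,-0.5,0,1],[0,0,-0.9,0,1],[0,0,-1,0,1]]}}

```text
clock: 11.8
eef_pos: [0.476, 0.1432, 0.1916]
tool_rot: [0.668, 0.744, 0.003, 0.002]
ft_force: [0.4, 0.7, 0.0]
grip_width: 0.0857
```

Call:
{"fn": "carry_out", "kwargs": {"moves": [[0,-0.5,-0.4,0,1],[0,-0.8,-0.4,0.06,1],[0,-0.8,-0.4,0.16,1],[0,-0.8,-0.4,0.25,1],[0,-0.8,-0.4,0.34,1],[0,-0.8,-0.4,0.43,1],[0,-0.8,-0.4,0.52,1],[0,-0.8,-0.4,0.61,1],[0,-0.8,-0.4,0.7,1],[0,-0.8,-0.4,0.79,1],[0,-0.8,-0.4,0.88,1],[0,-0.8,-0.4,0.97,1],[0,-0.8,-0.4,1,1],[0,-0.8,-0.4,1,1]]}}

```text
clock: 13.2
eef_pos: [0.3939, 0.1338, 0.2268]
tool_rot: [0.999, 0.054, -0.0, 0.0]
ft_force: [-0.1, -0.1, -1.0]
grip_width: 0.0854
```

```bash
python3 - <<'E'
from h import *
o=bot.get_obs();print({k:np.round(v,4) for k,v in o.items()}); im,m=snap('wrist','w8');snap('scene','s8')
E
```

```text
{'clock': np.float64(13.2), 'joint_pos': array([ 0.3274,  0.092 , -0.2538,  1.2257,  0.    ,  1.79  ]), 'joint_vel': array([ 0.0007, -0.    ,  0.0015,  0.0022,  0.0012, -0.0359]), 'tau': array([-1.10000e-03, -2.91491e+01,  2.45358e+01,  2.40000e-03,
        0.00000e+00,  2.30600e-01]), 'eef_pos': array([0.3939, 0.1338, 0.2268]), 'tool_rot': array([ 9.985e-01,  5.410e-02, -4.000e-04,  1.000e-04]), 'ft_force': array([-0.1406, -0.0888, -1.03  ]), 'ft_torque': array([ 0.0074,  0.0265, -0.0053]), 'grip_width': np.float64(0.0854)}
```

View pics/w8.png

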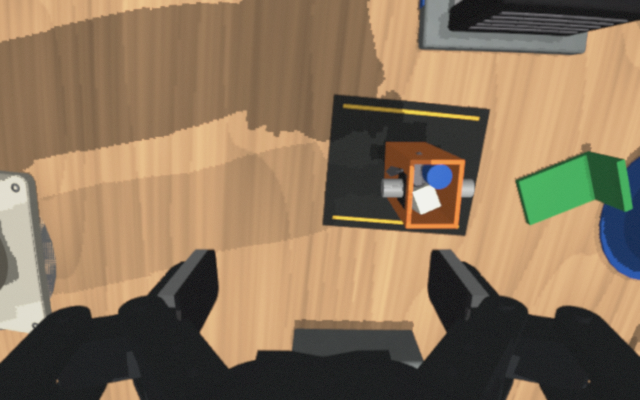

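View pics/s8.png

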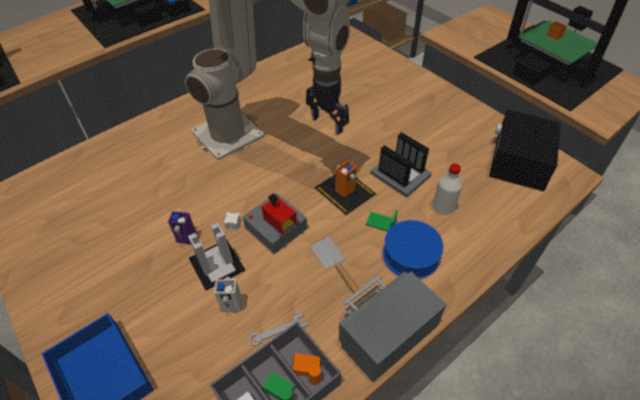

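```bash
python3 - <<'E'
import cv2
a=cv2.imread('pics/w8.png')[130:240,370:490]; cv2.imwrite('pics/c8.png',cv2.resize(a,None,fx=5,fy=5,interpolation=cv2.INTER_CUBIC))
E
```

```text
(no output)
```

View pics/c8.png

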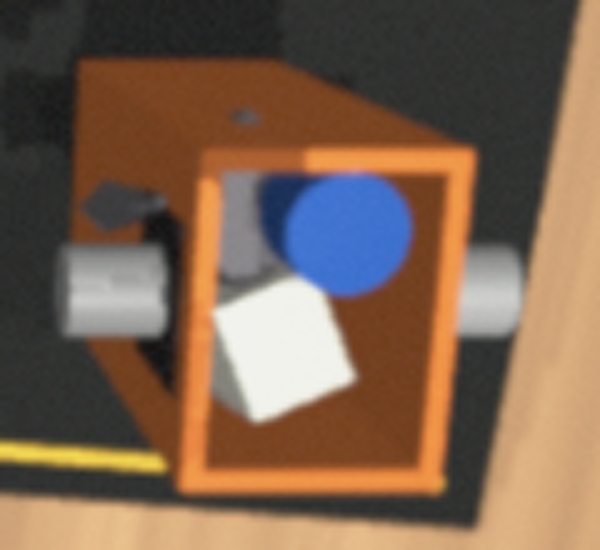

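```bash
python3 - <<'E'
from h import *
_,W=load('w8')
mm=lambda *L:np.array(L)/1000.
A=lambda L,s,ox,oy:(np.array(L,float)+.5)/s-.5+[ox,oy]
L=mm((25,19,103),(25,-19,103),(-25,-19,103),(-25,19,103),(0,34,83),(0,-34,83),(25,19,3),(25,-19,3))
U=A([(200,150),(477,150),(445,492),(180,492),(60,290),(523,292),(78,60),(283,60)],5,370,130)
q,r=fit([(W,L,U)],[.474,.142],1.676);print(q,r)
p=np.array(q[:2]);e=np.array([.3939,.1338]);yaw=2*np.arctan2(.0541,.9985);print(yaw)
d=p-e;print('tool shift',d@[np.cos(yaw),np.sin(yaw)],d@[np.sin(yaw),-np.cos(yaw)],'turn',(q[2]-np.pi/2-yaw))
E
```

```text
[0.47496395 0.14291787 1.6818985 ] [ 0.9  0.  -0.1  0.2 -0.8 -0.3  0.6  0.   1.   0.1 -3.4 -0.4  0.4  0.1
 -1.2  0.2]
0.10825669346392747
tool shift 0.0815745394921878 -0.00030591027348807036 turn 0.0028454805297964403
```

Call:
{"fn": "carry_out", "kwargs": {"moves": [[0.4,0,0,0,1],[0.807,0,0,0,1],[0.807,0,0.2,0,1],[0.807,0,0.4,0,1],[0.807,0,0.4,0,1],[0.807,0,0.4,0,1]]}}

```text
clock: 13.9
eef_pos: [0.474, 0.1425, 0.1872]
tool_rot: [0.999, 0.054, -0.001, 0.0]
ft_force: [0.8, -0.7, 1.4]
grip_width: 0.0854
```

```bash
python3 - <<'E'
from h import *
o=bot.get_obs();print({k:np.round(v,4) for k,v in o.items()}); im,m=snap('wrist','w9')
E
```

```text
{'clock': np.float64(13.9), 'joint_pos': array([ 0.292 ,  0.2735, -0.1362,  1.1623, -0.    ,  1.7543]), 'joint_vel': array([ 0.0015, -0.0225,  0.0247, -0.0006, -0.0001,  0.0041]), 'tau': array([-3.83000e-02, -3.64425e+01,  2.31992e+01,  1.00000e-04,
       -1.70000e-03, -3.90000e-03]), 'eef_pos': array([0.474 , 0.1425, 0.1872]), 'tool_rot': array([ 9.985e-01,  5.420e-02, -6.000e-04,  2.000e-04]), 'ft_force': array([ 0.7595, -0.7413,  1.3725]), 'ft_torque': array([-0.006 ,  0.0043, -0.068 ]), 'grip_width': np.float64(0.0854)}
```

View pics/w9.png

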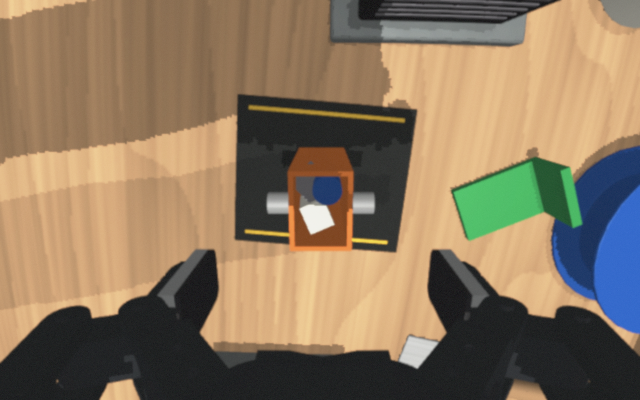

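Call:
{"fn": "carry_out", "kwargs": {"moves": [[0.0,0,0.25,0,1],[0.0,0,0.5,0,1],[0.0,0,0.75,0,1],[0.0,0,0.9,0,1],[0.0,0,0.98,0,1],[0.0,0,0.98,0,1]]}}

```text
clock: 14.55
eef_pos: [0.4744, 0.1426, 0.0895]
tool_rot: [0.999, 0.054, -0.0, 0.0]
ft_force: [-0.6, 0.2, 0.5]
grip_width: 0.0852
```

```bash
python3 - <<'E'
from h import *
o=bot.get_obs();print({k:np.round(v,4) for k,v in o.items()}); im,m=snap('wrist','w10')
E
```

```text
{'clock': np.float64(14.55), 'joint_pos': array([ 0.2921,  0.3719, -0.2795,  0.9195, -0.    ,  1.7546]), 'joint_vel': array([ 0.0006, -0.0165,  0.026 ,  0.0166,  0.0005, -0.0005]), 'tau': array([ 1.20000e-03, -3.85711e+01,  2.07009e+01, -2.50000e-01,
       -1.00000e-04, -1.10000e-03]), 'eef_pos': array([0.4744, 0.1426, 0.0895]), 'tool_rot': array([ 0.9985,  0.0541, -0.    ,  0.    ]), 'ft_force': array([-0.6217,  0.2255,  0.5339]), 'ft_torque': array([ 0.0276,  0.073 , -0.0481]), 'grip_width': np.float64(0.0852)}
```

View pics/w10.png

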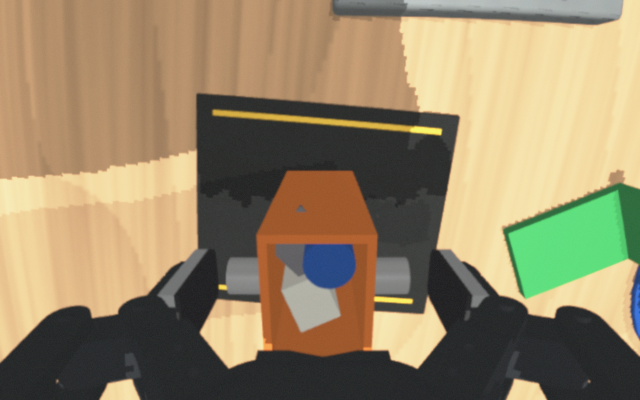

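```bash
python3 - <<'E'
from h import *
_,m=load('w10')
print(proj(m,[[.4744,.1426,z] for z in (.064,.073,.083)]), m['eye'])
yaw=.108;t=np.array([np.cos(yaw),np.sin(yaw),0])
for z in(.064,.083): print(z,proj(m,[np.array([.4744,.1426,z])+s*t for s in(-.0427,.0427,-.034,.034)]).round(0).tolist())
E
```

```text
[[317.86811693 255.53126446]
 [317.60785853 264.91184255]
 [317.28123561 276.70006075]] [0.46907832 0.20941409 0.20647441]
0.064 [[221.0, 255.0], [415.0, 255.0], [240.0, 255.0], [396.0, 255.0]]
0.083 [[207.0, 276.0], [427.0, 276.0], [230.0, 276.0], [405.0, 276.0]]
```

Call:
{"fn": "carry_out", "kwargs": {"moves": [[0,0,0,0,0.7],[0,0,0,0,0.4],[0,0,0,0,0.3],[0,0,0,0,0.3],[0,0,0,0,0.3]]}}

```text
clock: 15.1
eef_pos: [0.4749, 0.1428, 0.0912]
tool_rot: [0.999, 0.054, 0.001, -0.0]
ft_force: [-3.2, -0.9, 6.2]
grip_width: 0.0663
```

Call:
{"fn": "carry_out", "kwargs": {"moves": [[0,0,-0.02,0,0.2],[0,0,-0.06,0,0.2],[0,0,-0.12,0,0.2],[0,0,-0.18,0,0.2],[0,0,-0.2,0,0.2],[0,0,-0.2,0,0.2]]}}

```text
clock: 15.7
eef_pos: [0.4748, 0.1427, 0.1098]
tool_rot: [0.999, 0.054, 0.001, -0.0]
ft_force: [-0.3, -0.0, -4.4]
grip_width: 0.066
```

```bash
python3 - <<'E'
from h import *
o=bot.get_obs();print({k:np.round(v,4) for k,v in o.items()}); im,m=snap('wrist','w11')
snap('scene','s11');a=cv2.imread('pics/s11.png')[110:230,280:440];cv2.imwrite('pics/s11c.png',cv2.resize(a,None,fx=4,fy=4,interpolation=cv2.INTER_CUBIC))
E
```

```text
{'clock': np.float64(15.7), 'joint_pos': array([ 0.292 ,  0.3476, -0.2536,  0.9685, -0.    ,  1.7547]), 'joint_vel': array([ 0.002 ,  0.007 , -0.0126, -0.0058,  0.001 , -0.0002]), 'tau': array([-2.90000e-03, -4.11429e+01,  2.31741e+01,  9.02000e-02,
        1.60000e-03, -0.00000e+00]), 'eef_pos': array([0.4748, 0.1427, 0.1098]), 'tool_rot': array([ 9.985e-01,  5.400e-02,  5.000e-04, -1.000e-04]), 'ft_force': array([-0.3062, -0.0142, -4.4167]), 'ft_torque': array([0.0404, 0.0049, 0.0338]), 'grip_width': np.float64(0.066)}
```

View pics/w11.png

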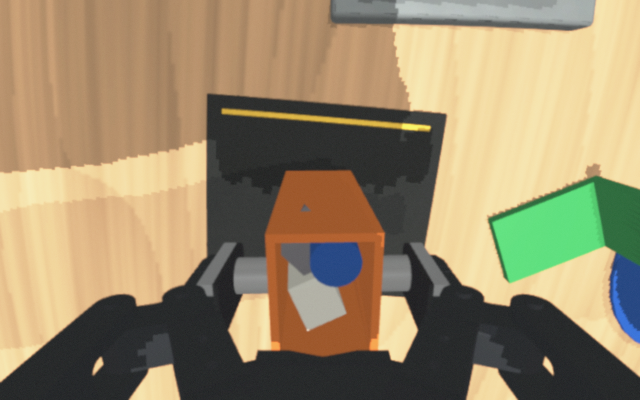

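View pics/s11c.png

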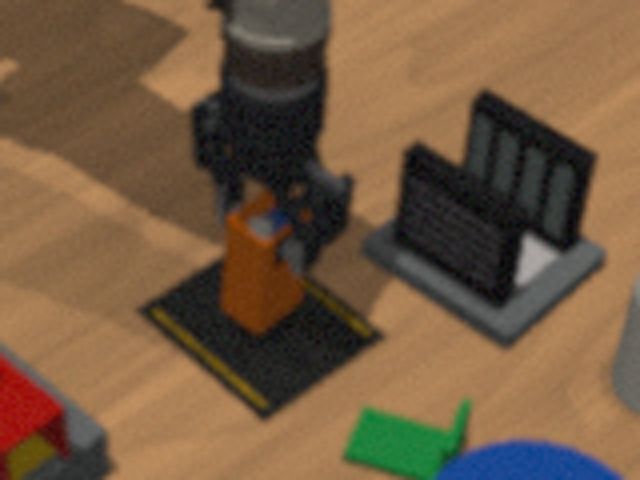

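Call:
{"fn": "carry_out", "kwargs": {"moves": [[0,0,-0.1,0,0.2],[0,0,-0.25,0,0.2],[0,0,-0.45,0,0.2],[0,0,-0.65,0,0.2],[0,0,-0.85,0,0.2],[0,0,-0.95,0,0.2],[0,0,-1,0,0.2],[0,0,-1,0,0.2]]}}

```text
clock: 16.6
eef_pos: [0.4745, 0.1426, 0.2097]
tool_rot: [0.999, 0.054, 0.0, -0.0]
ft_force: [-0.1, 0.3, -5.0]
grip_width: 0.0659
```

Call:
{"fn": "carry_out", "kwargs": {"moves": [[0.02,-0.05,-0.1,0,0.2],[0.07,-0.15,-0.2,0,0.2],[0.14,-0.3,-0.3,0,0.2],[0.21,-0.45,-0.35,0,0.2],[0.28,-0.6,-0.4,0,0.2],[0.35,-0.75,-0.4,0,0.2],[0.4,-0.85,-0.4,0,0.2],[0.42,-0.9,-0.4,0,0.2],[0.42,-0.9,-0.4,0,0.2]]}}

```text
clock: 17.5
eef_pos: [0.5062, 0.237, 0.2486]
tool_rot: [0.999, 0.054, -0.001, 0.0]
ft_force: [0.9, -0.4, -4.9]
grip_width: 0.0659
```

```bash
python3 - <<'E'
from h import *
o=bot.get_obs();print({k:np.round(v,4) for k,v in o.items()}); im,m=snap('wrist','w12')
E
```

```text
{'clock': np.float64(17.5), 'joint_pos': array([ 4.3790e-01,  3.6260e-01,  1.5350e-01,  1.3632e+00, -1.0000e-04,
        1.8998e+00]), 'joint_vel': array([-0.0167, -0.0162, -0.0172,  0.0043, -0.0123, -0.0058]), 'tau': array([ 4.42700e-01, -4.55050e+01,  2.74598e+01, -8.04000e-02,
        1.07200e-01,  3.54000e-02]), 'eef_pos': array([0.5062, 0.237 , 0.2486]), 'tool_rot': array([ 9.985e-01,  5.440e-02, -7.000e-04,  3.000e-04]), 'ft_force': array([ 0.9335, -0.4364, -4.8763]), 'ft_torque': array([-0.0261,  0.0079, -0.0196]), 'grip_width': np.float64(0.0659)}
```

View pics/w12.png

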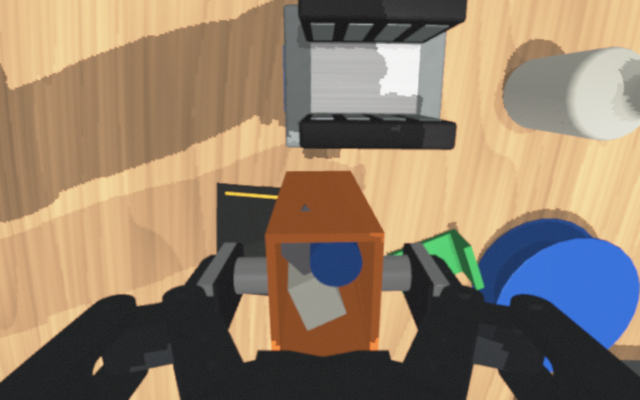

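```bash
python3 - <<'E'
import cv2
a=cv2.imread('pics/w12.png')[0:160,275:475]; cv2.imwrite('pics/c12.png',cv2.resize(a,None,fx=3.5,fy=3.5,interpolation=cv2.INTER_CUBIC))
E
```

```text
(no output)
```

View pics/c12.png

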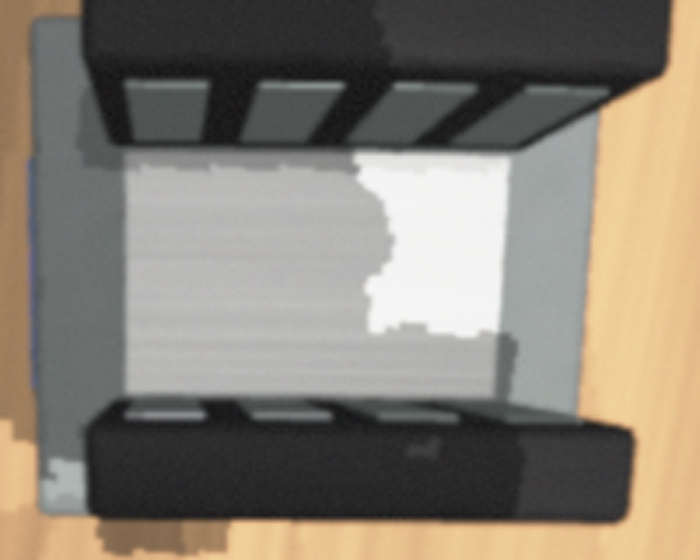

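```bash
python3 - <<'E'
from h import *
_,W=load('w12')
mm=lambda *L:np.array(L)/1000.
A=lambda L,s,ox,oy:(np.array(L,float)+.5)/s-.5+[ox,oy]
L=mm((-55,-32,120),(55,-32,120),(55,-52,120),(-55,-52,120),(-55,32,120),(55,32,120),(-55,32,20),(55,32,20),(-75,65,20),(-75,-65,20))
U=A([(89,425),(634,428),(628,521),(88,517),(84,65),(666,74),(115,147),(525,150),(33,18),(38,514)],3.5,275,0)
for s in [slice(0,10),slice(0,6),slice(6,10)]:
    q,r=fit([(W,L[s],U[s])],[.537,.322],.1);print(q,r)
    e=np.array([.5062,.237]);yaw=2*np.arctan2(.0544,.9985);d=q[:2]-e
    print('tool shift',d@[np.cos(yaw),np.sin(yaw)],d@[np.sin(yaw),-np.cos(yaw)],'turn',q[2]-yaw)
E
```

```text
[0.53792058 0.32470718 0.10491705] [-1.2 -1.7  3.8 -1.1  2.7  1.3 -0.6  1.3 -0.8  0.1  3.1  0.4 -2.2 -0.2
  0.8  0.4 -1.4 -2.  -0.1  0.8]
tool shift 0.041061417086710954 -0.08374189657533762 turn -0.003938778501209203
[0.53722074 0.32465745 0.10567023] [-2.2 -1.7  2.8 -1.2  1.8  1.2 -1.5  1.3 -1.9  0.1  2.1  0.3]
tool shift 0.04036032377026389 -0.0837684879953695 turn -0.0031855920595481035
[0.53861531 0.32469522 0.10421555] [-1.4 -0.1  1.6  0.6 -0.5 -1.9  0.6  0.8]
tool shift 0.0417507443603883 -0.08365452669625092 turn -0.00464027252517113
```

Call:
{"fn": "carry_out", "kwargs": {"moves": [[0.02,-0.05,0,0,0.2],[0.08,-0.17,0,0,0.2],[0.16,-0.34,0,0,0.2],[0.24,-0.5,0,0,0.2],[0.31,-0.64,0,0,0.2],[0.37,-0.76,0,0,0.2],[0.4,-0.82,0,0,0.2],[0.41,-0.835,0,0,0.2],[0.41,-0.835,0,0,0.2],[0.41,-0.835,0,0,0.2]]}}

```text
clock: 18.55
eef_pos: [0.5381, 0.3235, 0.2493]
tool_rot: [0.999, 0.054, -0.0, 0.0]
ft_force: [0.2, -0.5, -4.4]
grip_width: 0.0663
```

```bash
python3 - <<'E'
from h import *
_,m=load('w12')
c=np.array([.5062,.237,.2486-.088+.1]);yaw=.109
t=np.array([np.cos(yaw),np.sin(yaw),0]);n=np.array([-np.sin(yaw),np.cos(yaw),0])
print('rim pred',proj(m,[c-.019*t+.025*n,c+.019*t+.025*n,c-.034*t-[0,0,.02],c+.034*t-[0,0,.02]]).round(1).tolist())
o=bot.get_obs();print({k:np.round(v,4) for k,v in o.items()}); im,m=snap('wrist','w13')
snap('top','t13');snap('scene','s13');a=cv2.imread('pics/s13.png')[90:210,340:480];cv2.imwrite('pics/s13c.png',cv2.resize(a,None,fx=5,fy=5,interpolation=cv2.INTER_CUBIC))
E
```

```text
rim pred [[255.9, 234.0], [375.9, 234.0], [230.4, 274.3], [404.1, 274.4]]
{'clock': np.float64(18.55), 'joint_pos': array([ 5.4140e-01,  5.0550e-01,  3.7480e-01,  1.4405e+00, -2.0000e-04,
        2.0047e+00]), 'joint_vel': array([-0.0035, -0.0053, -0.0024, -0.0003,  0.0013,  0.0018]), 'tau': array([ 2.24900e-01, -5.26444e+01,  2.75616e+01, -2.26000e-02,
        1.92000e-02,  7.00000e-04]), 'eef_pos': array([0.5381, 0.3235, 0.2493]), 'tool_rot': array([ 9.986e-01,  5.370e-02, -1.000e-04,  2.000e-04]), 'ft_force': array([ 0.1591, -0.4673, -4.4464]), 'ft_torque': array([-0.0519, -0.0301,  0.023 ]), 'grip_width': np.float64(0.0663)}
```

View pics/w13.png

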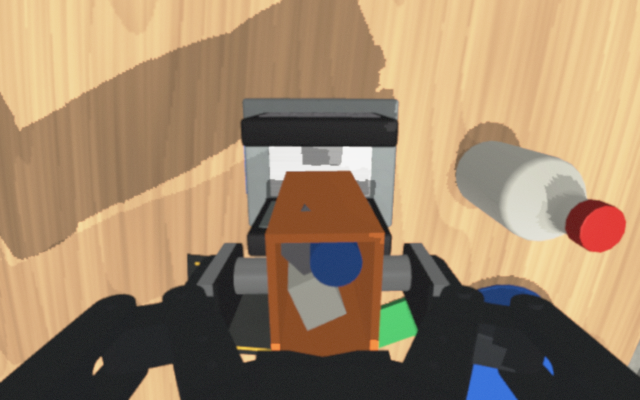

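View pics/s13c.png

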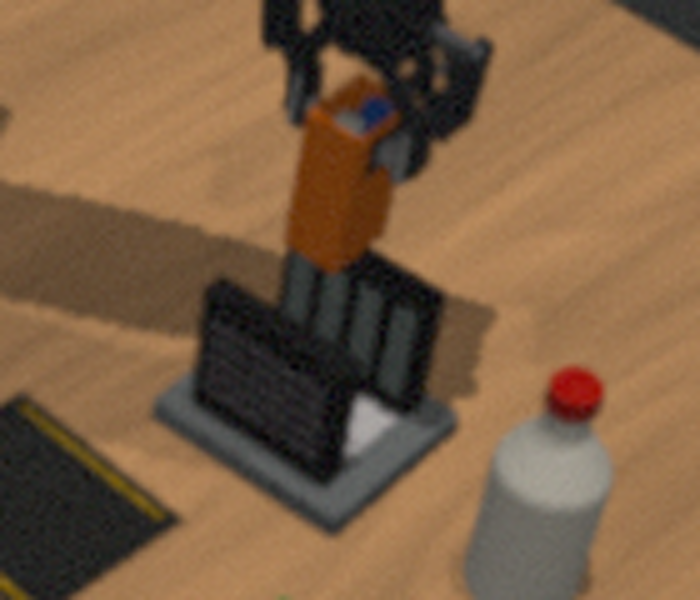

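```bash
python3 - <<'E'
import cv2
a=cv2.imread('pics/w13.png')[85:265,225:415]; cv2.imwrite('pics/c13.png',cv2.resize(a,None,fx=3.3,fy=3.3,interpolation=cv2.INTER_CUBIC))
E
```

```text
(no output)
```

View pics/c13.png

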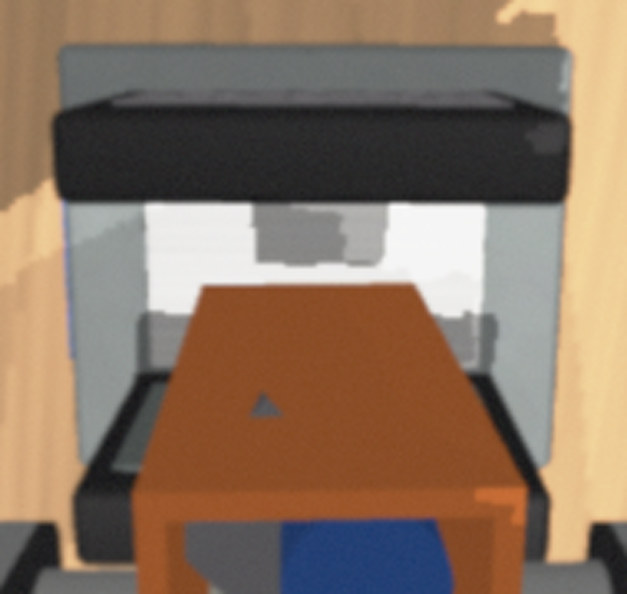

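```bash
python3 - <<'E'
from h import *
_,W=load('w13')
mm=lambda *L:np.array(L)/1000.
A=lambda L,s,ox,oy:(np.array(L,float)+.5)/s-.5+[ox,oy]
L=mm((-55,52,120),(55,52,120),(-55,32,120),(55,32,120),(-55,-32,120),(55,-32,120),(-55,-52,120),(55,-52,120),(-75,65,20),(75,65,20))
U=A([(57,112),(570,112),(57,202),(568,202),(80,497),(548,497),(82,562),(543,562),(60,47),(572,50)],3.3,225,85)
q,r=fit([(W,L,U)],[.537,.322],.1);print('bay',q,r)
zb=.2493-.088
Lb=mm((25,19,100),(25,-19,100),(25,19,0),(25,-19,0))+[0,0,zb]
Ub=A([(138,488),(525,488),(202,285),(417,285)],3.3,225,85)
p,r=fit([(W,Lb,Ub)],[.537,.322],1.68);print('bucket',p,r)
yaw=q[2];d=q[:2]-p[:2]
print('bay frame shift',d@[np.cos(yaw),np.sin(yaw)],d@[np.sin(yaw),-np.cos(yaw)],'turn',q[2]+np.pi/2-p[2])
E
```

```text
bay [0.53795594 0.32418757 0.10638656] [-3.1 -0.3  2.7 -0.1 -1.5  1.7  1.8  1.9 -3.4 -1.7  2.8 -1.5 -2.4  3.2
  2.8  3.3 -1.8 -0.7  1.5 -1.4]
bucket [0.54044378 0.32405649 1.67874349] [-2.9  0.5 -0.1  0.5  4.8 -1.2  4.4 -1.2]
bay frame shift -0.0024598591679753997 -0.00039450664693921084 turn -0.0015606058903132602
```

Call:
{"fn": "carry_out", "kwargs": {"moves": [[0,0,0.05,0,0.2],[0,0,0.15,0,0.2],[0,0,0.3,0,0.2],[0,0,0.45,0,0.2],[0,0,0.6,0,0.2],[0,0,0.75,0,0.2],[0,0,0.88,0,0.2],[0,0,0.96,0,0.2],[0,0,1,0,0.2],[0,0,1,0,0.2]]}}

```text
clock: 19.7
eef_pos: [0.538, 0.3239, 0.1487]
tool_rot: [0.999, 0.054, -0.0, 0.0]
ft_force: [-0.9, 0.1, -4.0]
grip_width: 0.066
```

```bash
python3 - <<'E'
from h import *
o=bot.get_obs();print({k:np.round(v,4) for k,v in o.items()}); im,m=snap('wrist','w14')
snap('scene','s14');a=cv2.imread('pics/s14.png')[90:210,340:480];cv2.imwrite('pics/s14c.png',cv2.resize(a,None,fx=5,fy=5,interpolation=cv2.INTER_CUBIC))
E
```

```text
{'clock': np.float64(19.7), 'joint_pos': array([0.5419, 0.5541, 0.191 , 1.2085, 0.    , 2.0047]), 'joint_vel': array([ 0.    , -0.0146,  0.0211,  0.0115, -0.0027,  0.0006]), 'tau': array([ 5.70000e-03, -5.33294e+01,  2.58920e+01, -1.31300e-01,
        7.80000e-03,  1.00000e-04]), 'eef_pos': array([0.538 , 0.3239, 0.1487]), 'tool_rot': array([ 9.985e-01,  5.400e-02, -4.000e-04,  2.000e-04]), 'ft_force': array([-0.8997,  0.0826, -3.9779]), 'ft_torque': array([-0.0575,  0.0354,  0.0409]), 'grip_width': np.float64(0.066)}
```

View pics/w14.png

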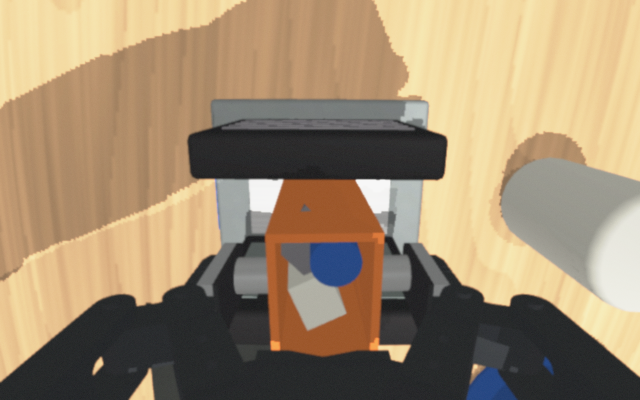

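View pics/s14c.png

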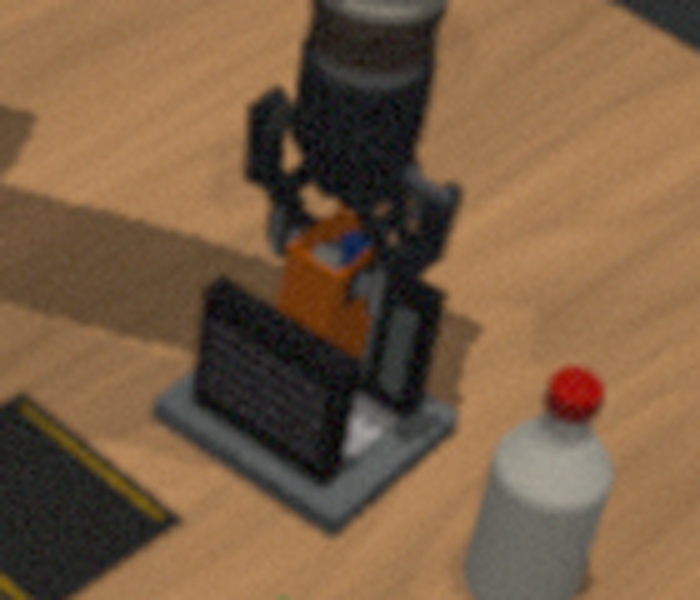

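Call:
{"fn": "carry_out", "kwargs": {"moves": [[0,0,0.1,0,0.2],[0,0,0.2,0,0.2],[0,0,0.28,0,0.2],[0,0,0.34,0,0.2],[0,0,0.375,0,0.2],[0,0,0.375,0,0.2],[0,0,0.375,0,0.2]]}}

```text
clock: 20.5
eef_pos: [0.5383, 0.3241, 0.1119]
tool_rot: [0.999, 0.054, 0.0, -0.0]
ft_force: [0.2, 0.1, -5.6]
grip_width: 0.0665
```

Call:
{"fn": "carry_out", "kwargs": {"moves": [[0,0,0.01,0,0.2],[0,0,0.02,0,0.2],[0,0,0.03,0,0.2],[0,0,0.03,0,0.2]]}}

```text
clock: 20.9
eef_pos: [0.5381, 0.324, 0.1087]
tool_rot: [0.999, 0.054, -0.0, 0.0]
ft_force: [-0.7, 0.2, -4.7]
grip_width: 0.0661
```

Call:
{"fn": "carry_out", "kwargs": {"moves": [[0,0,0.01,0,0.2],[0,0,0.015,0,0.2],[0,0,0.015,0,0.2]]}}

```text
clock: 21.2
eef_pos: [0.5382, 0.3241, 0.1084]
tool_rot: [0.999, 0.054, 0.0, -0.0]
ft_force: [-2.3, -0.6, 2.5]
grip_width: 0.0663
```

Contact: the force is +7 N over the hanging weight. Releasing.

Call:
{"fn": "carry_out", "kwargs": {"moves": [[0,0,0,0,0.6],[0,0,0,0,0.8],[0,0,0,0,1],[0,0,0,0,1],[0,0,0,0,1]]}}

```text
clock: 21.7
eef_pos: [0.5384, 0.3241, 0.1074]
tool_rot: [0.999, 0.054, 0.0, -0.0]
ft_force: [0.1, -0.4, -0.6]
grip_width: 0.0853
```

Call:
{"fn": "carry_out", "kwargs": {"moves": [[0,0,-0.1,0,1],[0,0,-0.3,0,1],[0,0,-0.6,0,1],[0,0,-1,0,1],[0,0,-1,0,1]]}}

```text
clock: 22.2
eef_pos: [0.5412, 0.3258, 0.2151]
tool_rot: [0.999, 0.054, 0.006, -0.003]
ft_force: [0.9, 0.4, 1.3]
grip_width: 0.0855
```

Call:
{"fn": "carry_out", "kwargs": {"moves": [[0,0,-0.5,0,1],[-0.5,0.5,-0.7,0,1],[-1,1,-0.7,0,1],[-1,1,-0.7,0,1]]}}

```text
clock: 22.6
eef_pos: [0.4486, 0.2127, 0.2783]
tool_rot: [0.999, 0.054, 0.001, -0.0]
ft_force: [0.2, 0.0, 0.1]
grip_width: 0.0855
```

```bash
python3 - <<'E'
from h import *
o=bot.get_obs();print({k:np.round(v,4) for k,v in o.items()}); im,m=snap('wrist','w15');snap('top','t15')
snap('scene','s15');a=cv2.imread('pics/s15.png')[90:210,340:480];cv2.imwrite('pics/s15c.png',cv2.resize(a,None,fx=5,fy=5,interpolation=cv2.INTER_CUBIC))
E
```

```text
{'clock': np.float64(22.6), 'joint_pos': array([ 4.4290e-01,  2.2400e-01,  4.0500e-02,  1.3857e+00, -3.0000e-04,
        1.9053e+00]), 'joint_vel': array([-3.5770e-01, -8.0660e-01, -1.0055e+00, -1.9960e-01,  1.0000e-03,
       -3.4890e-01]), 'tau': array([  2.7088, -33.2997,  26.9856,   0.3148,   0.1071,   0.2927]), 'eef_pos': array([0.4486, 0.2127, 0.2783]), 'tool_rot': array([ 9.985e-01,  5.420e-02,  8.000e-04, -2.000e-04]), 'ft_force': array([0.1776, 0.0192, 0.1148]), 'ft_torque': array([-0.0016,  0.0496, -0.0336]), 'grip_width': np.float64(0.0855)}
```

View pics/w15.png

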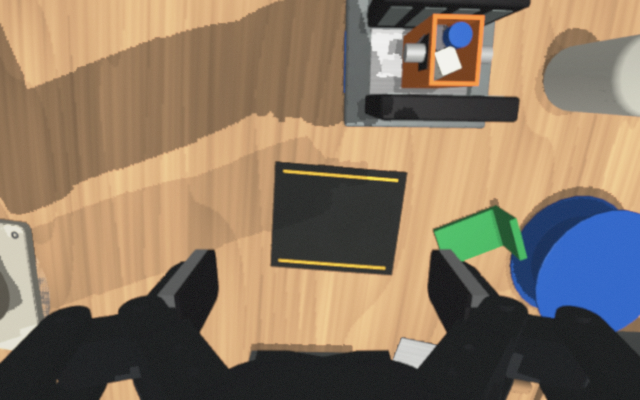

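View pics/s15c.png

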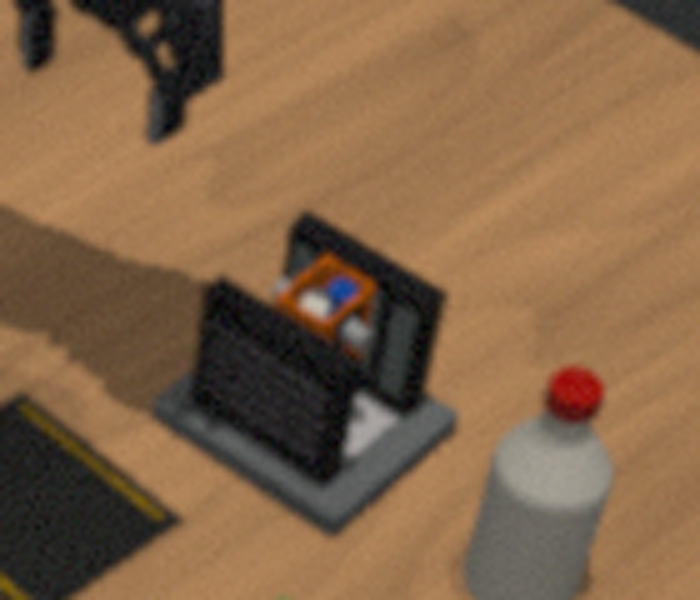

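```bash
python3 - <<'E'
from h import *
im,m=load('w15')
P=atz(m,[(367,96),(518,98),(519,121),(366,118),(432,15),(485,15),(481,86),(429,84)],.12)
q=np.array([.538,.3242]);y=.106
for p in P:
    d=p[:2]-q;print(np.round([np.cos(y)*d[0]+np.sin(y)*d[1],-np.sin(y)*d[0]+np.cos(y)*d[1]],4))
a=im[0:140,330:540];cv2.imwrite('pics/c15.png',cv2.resize(a,None,fx=3.5,fy=3.5,interpolation=cv2.INTER_CUBIC))
E
```

```text
[-0.065  -0.0338]
[ 0.0515 -0.0334]
[ 0.0546 -0.0508]
[-0.0653 -0.05  ]
[-0.0196  0.0239]
[0.0195 0.0251]
[ 0.0213 -0.0252]
[-0.0187 -0.0245]
```

View pics/c15.png

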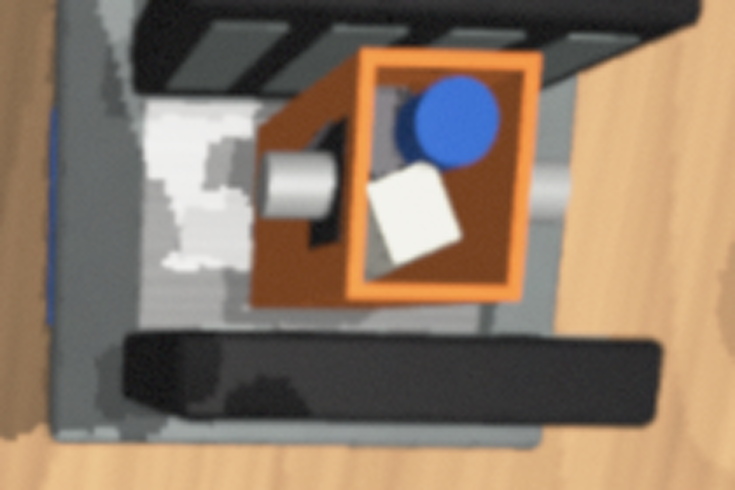

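w15 shows the bucket standing upright in the bay, with its rim centre about 1 mm from the bay middle in local coordinates. Next is the console.

Call:
{"fn": "carry_out", "kwargs": {"moves": [[-0.07,0.4,0,0,1],[-0.137,0.8,0,0,1]]}}

```text
clock: 22.95
eef_pos: [0.4454, 0.1332, 0.2776]
tool_rot: [0.998, 0.056, 0.001, -0.0]
ft_force: [0.5, -0.0, -0.1]
grip_width: 0.0854
```

Call:
{"fn": "carry_out", "kwargs": {"moves": [[-0.07,0.4,0,0,0.2],[-0.137,0.8,0,0,0.2]]}}

```text
clock: 23.15
eef_pos: [0.4405, 0.051, 0.2777]
tool_rot: [0.999, 0.055, 0.001, -0.0]
ft_force: [1.6, -0.8, 0.5]
grip_width: 0.0592
```

Call:
{"fn": "carry_out", "kwargs": {"moves": [[-0.07,0.4,0,0,0],[-0.137,0.8,0,0,0]]}}

```text
clock: 23.35
eef_pos: [0.4356, -0.0304, 0.2777]
tool_rot: [0.999, 0.054, 0.001, 0.0]
ft_force: [0.3, -0.2, -0.6]
grip_width: 0.0425
```

Call:
{"fn": "carry_out", "kwargs": {"moves": [[-0.07,0.4,0,0,0],[-0.137,0.8,0,0,0],[-0.137,0.8,0,-0.09,0],[-0.137,0.8,0,-0.18,0],[-0.137,0.8,0,-0.27,0],[-0.137,0.8,0,-0.36,0],[-0.137,0.8,0,-0.45,0],[-0.137,0.8,0,-0.54,0],[-0.137,0.8,0,-0.63,0],[-0.137,0.8,0,-0.72,0],[-0.137,0.8,0,-0.81,0],[-0.137,0.8,0,-0.9,0],[-0.137,0.8,0,-0.985,0],[-0.137,0.8,0,-0.985,0],[-0.137,0.8,0,-0.985,0]]}}

```text
clock: 24.85
eef_pos: [0.4304, -0.1102, 0.2774]
tool_rot: [0.678, 0.736, 0.0, 0.0]
ft_force: [-0.6, 0.0, -1.4]
grip_width: 0.0427
```

```bash
python3 - <<'E'
from h import *
o=bot.get_obs();print({k:np.round(v,4) for k,v in o.items()}); im,m=snap('wrist','w16')
E
```

```text
{'clock': np.float64(24.85), 'joint_pos': array([-2.5070e-01,  1.2080e-01, -8.7400e-02,  1.3619e+00,  1.0000e-04,
       -3.3270e-01]), 'joint_vel': array([-0.0032, -0.006 , -0.0051,  0.0005, -0.0005, -0.0055]), 'tau': array([ 7.70000e-03, -3.14603e+01,  2.54489e+01, -9.30000e-03,
        8.00000e-04, -3.02000e-02]), 'eef_pos': array([ 0.4304, -0.1102,  0.2774]), 'tool_rot': array([6.775e-01, 7.355e-01, 2.000e-04, 3.000e-04]), 'ft_force': array([-0.5857,  0.0119, -1.3939]), 'ft_torque': array([ 0.0468, -0.0106,  0.0018]), 'grip_width': np.float64(0.0427)}
```

View pics/w16.png

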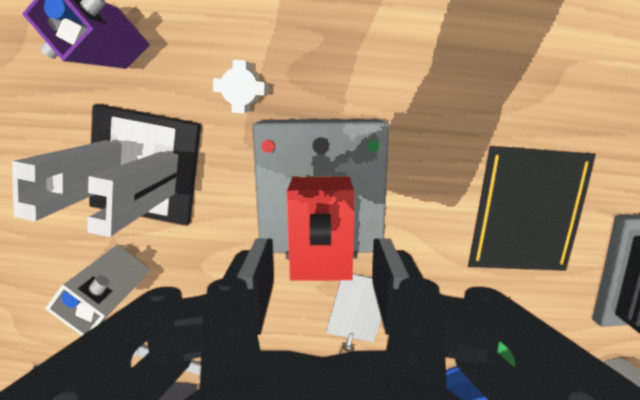

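```bash
python3 - <<'E'
import cv2
a=cv2.imread('pics/w16.png')[110:290,240:400]; cv2.imwrite('pics/c16.png',cv2.resize(a,None,fx=3.3,fy=3.3,interpolation=cv2.INTER_CUBIC))
E
```

```text
(no output)
```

View pics/c16.png

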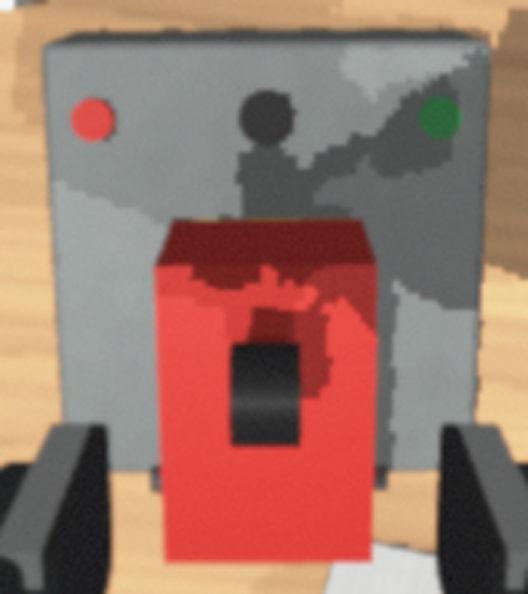

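```bash
python3 - <<'E'
from h import *
_,W=load('w16');_,W2=load('w2')
mm=lambda *L:np.array(L)/1000.
A=lambda L,s,ox,oy:(np.array(L,float)+.5)/s-.5+[ox,oy]
L=mm((-90,-65,55),(-90,65,55),(-38,-28,111),(-38,28,111),(45,28,111),(45,-28,111),(-15,-8,141),(-15,8,141))
U=A([(45,45),(490,45),(157,265),(377,265),(371,562),(165,562),(231,395),(300,395)],3.3,240,110)
q,r=fit([(W,L,U)],[.479,-.108],.085);print(q,r)
q2,r=fit([(W,L[2:],U[2:])],[.479,-.108],.085);print(q2,r)
A2=lambda L:A(L,3.5,240,70)
L2=mm((-90,65,55),(45,65,55),(45,-65,55),(-90,-65,55),(-38,28,111),(45,28,111),(45,-28,111),(-38,-28,111));U2=A2([(33,76),(533,33),(553,494),(97,533),(228,217),(588,187),(598,425),(248,456)])
q3,r=fit([(W,L,U),(W2,L2,U2)],[.479,-.108],.085);print('joint',q3,r)
E
```

```text
[ 0.47814112 -0.10832041  0.08445518] [-1.7 -1.6  1.6 -1.9 -0.8  0.3  0.5  0.2  0.2  0.4 -0.4  0.5  0.1  0.2
  0.2  0.2]
[ 0.47787775 -0.10834447  0.08468808] [-0.8  0.   0.5 -0.1  0.2  0.2 -0.4  0.3  0.1 -0.1  0.2 -0.1]
joint [ 0.47818933 -0.10826757  0.08302361] [-1.5 -1.6  1.8 -1.7 -0.7  0.3  0.6  0.3  0.1  0.5 -0.4  0.5  0.2  0.3
  0.3  0.3 -2.9 -0.4  1.2 -1.8  0.7  1.7 -2.8  2.  -1.4  0.3  1.3 -0.4
  0.3  0.3 -0.1  0.2]
```

Call:
{"fn": "carry_out", "kwargs": {"moves": [[-0.02,0.2,0.1,0,0],[-0.02,0.326,0.4,0,0],[-0.02,0.326,0.7,0,0],[-0.02,0.326,0.9,0,0],[-0.02,0.326,0.9,0,0]]}}

```text
clock: 25.4
eef_pos: [0.4603, -0.1089, 0.1844]
tool_rot: [0.677, 0.736, -0.002, -0.003]
ft_force: [0.4, 1.1, 0.4]
grip_width: 0.0425
```

```bash
python3 - <<'E'
from h import *
o=bot.get_obs();print({k:np.round(v,4) for k,v in o.items()}); im,m=snap('wrist','w17')
print(proj(m,[[.463,-.1095,.141]]))
E
```

```text
{'clock': np.float64(25.4), 'joint_pos': array([-0.2323,  0.2381, -0.1917,  1.1476,  0.    , -0.3155]), 'joint_vel': array([-0.003 , -0.0342,  0.0672,  0.05  , -0.0009, -0.0081]), 'tau': array([ 2.24000e-02, -3.51506e+01,  2.37171e+01, -6.14800e-01,
        5.00000e-04,  5.30000e-03]), 'eef_pos': array([ 0.4603, -0.1089,  0.1844]), 'tool_rot': array([ 0.6771,  0.7359, -0.0016, -0.0029]), 'ft_force': array([0.3822, 1.1238, 0.4351]), 'ft_torque': array([-0.0117,  0.0316,  0.0111]), 'grip_width': np.float64(0.0425)}
[[321.31177454 241.56281693]]
```

View pics/w17.png

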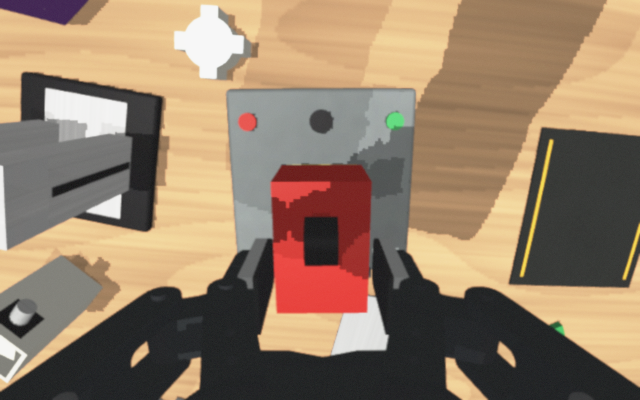

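Call:
{"fn": "carry_out", "kwargs": {"moves": [[0,0,0.15,0,0],[0,0,0.3,0,0],[0,0,0.38,0,0],[0,0,0.38,0,0],[0,0,0.38,0,0]]}}

```text
clock: 25.95
eef_pos: [0.4629, -0.1096, 0.1503]
tool_rot: [0.677, 0.736, 0.0, 0.001]
ft_force: [-0.2, -0.2, 1.3]
grip_width: 0.0425
```

Call:
{"fn": "carry_out", "kwargs": {"moves": [[0,0,0,0,-0.3],[0,0,0,0,-0.5],[0,0,0,0,-0.7],[0,0,0,0,-0.7],[0,0,0,0,-0.7]]}}

```text
clock: 26.45
eef_pos: [0.4624, -0.1096, 0.15]
tool_rot: [0.677, 0.736, 0.0, 0.0]
ft_force: [-2.7, 0.6, 5.4]
grip_width: 0.0148
```

```bash
python3 - <<'E'
from h import *
o=bot.get_obs();print({k:np.round(v,4) for k,v in o.items()}); im,m=snap('wrist','w18')
E
```

```text
{'clock': np.float64(26.45), 'joint_pos': array([-2.3260e-01,  2.6810e-01, -2.4890e-01,  1.0528e+00, -1.0000e-04,
       -3.1710e-01]), 'joint_vel': array([ 0.0004,  0.0018,  0.0005, -0.0005,  0.0002,  0.001 ]), 'tau': array([  0.1456, -33.5021,  21.7916,  -0.5895,   0.0681,   0.0622]), 'eef_pos': array([ 0.4624, -0.1096,  0.15  ]), 'tool_rot': array([6.766e-01, 7.363e-01, 2.000e-04, 4.000e-04]), 'ft_force': array([-2.6789,  0.602 ,  5.4455]), 'ft_torque': array([0.0166, 0.2879, 0.0845]), 'grip_width': np.float64(0.0148)}
```

View pics/w18.png

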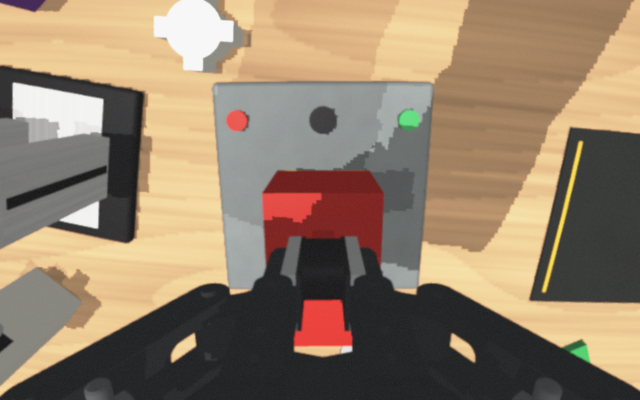

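```bash
python3 - <<'E'
import numpy as np
r=np.hypot(60,86);a=np.arctan2(86,-60)
f=lambda t:np.array([r*np.cos(a-t),-r*np.sin(a-t)])/100
for t0,ts in[(0,np.arange(.05,.51,.075)),(.5,np.arange(.6,1.01,.1)),(1,np.arange(1.1,1.51,.1)),(1.5,np.arange(1.6,1.86,.0833))]:
    print(t0,[(round(t,2),*np.round(f(t)-f(t0),3)) for t in ts])
E
```

```text
0 [(np.float64(0.05), np.float64(0.044), np.float64(-0.029)), (np.float64(0.12), np.float64(0.112), np.float64(-0.068)), (np.float64(0.2), np.float64(0.183), np.float64(-0.102)), (np.float64(0.27), np.float64(0.256), np.float64(-0.131)), (np.float64(0.35), np.float64(0.331), np.float64(-0.154)), (np.float64(0.42), np.float64(0.408), np.float64(-0.171)), (np.float64(0.5), np.float64(0.486), np.float64(-0.182))]
0.5 [(np.float64(0.6), np.float64(0.105), np.float64(-0.006)), (np.float64(0.7), np.float64(0.209), np.float64(-0.002)), (np.float64(0.8), np.float64(0.313), np.float64(0.013)), (np.float64(0.9), np.float64(0.415), np.float64(0.038)), (np.float64(1.0), np.float64(0.514), np.float64(0.073))]
1 [(np.float64(1.1), np.float64(0.095), np.float64(0.045)), (np.float64(1.2), np.float64(0.185), np.float64(0.099)), (np.float64(1.3), np.float64(0.269), np.float64(0.161)), (np.float64(1.4), np.float64(0.346), np.float64(0.232)), (np.float64(1.5), np.float64(0.416), np.float64(0.31))]
1.5 [(np.float64(1.6), np.float64(0.062), np.float64(0.085)), (np.float64(1.68), np.float64(0.107), np.float64(0.16)), (np.float64(1.77), np.float64(0.145), np.float64(0.238)), (np.float64(1.85), np.float64(0.177), np.float64(0.319))]
```

Call:
{"fn": "carry_out", "kwargs": {"moves": [[0,0.044,-0.029,0,-0.7],[0,0.112,-0.068,0,-0.7],[0,0.183,-0.102,0,-0.7],[0,0.256,-0.131,0,-0.7],[0,0.256,-0.131,0,-0.7]]}}

```text
clock: 27.0
eef_pos: [0.4862, -0.1075, 0.1613]
tool_rot: [0.677, 0.736, -0.002, -0.002]
ft_force: [-5.0, -2.0, -0.4]
grip_width: 0.0149
```

Call:
{"fn": "carry_out", "kwargs": {"moves": [[0,0.075,-0.023,0,-0.7],[0,0.152,-0.04,0,-0.7],[0,0.23,-0.051,0,-0.7],[0,0.335,-0.057,0,-0.7],[0,0.439,-0.053,0,-0.7],[0,0.543,-0.038,0,-0.7],[0,0.645,-0.013,0,-0.7],[0,0.744,0.022,0,-0.7]]}}

```text
clock: 27.8
eef_pos: [0.5617, -0.1009, 0.1597]
tool_rot: [0.677, 0.736, -0.0, -0.001]
ft_force: [-5.0, -0.7, 1.5]
grip_width: 0.0148
```

Call:
{"fn": "carry_out", "kwargs": {"moves": [[0,0.095,0.045,0,-0.7],[0,0.185,0.099,0,-0.7],[0,0.269,0.161,0,-0.7],[0,0.346,0.232,0,-0.7],[0,0.416,0.31,0,-0.7]]}}

```text
clock: 28.3
eef_pos: [0.605, -0.0972, 0.1293]
tool_rot: [0.676, 0.736, 0.001, 0.001]
ft_force: [-2.6, -0.3, 5.4]
grip_width: 0.0155
```

Call:
{"fn": "carry_out", "kwargs": {"moves": [[0,0.062,0.085,0,-0.7],[0,0.107,0.16,0,-0.7],[0,0.145,0.238,0,-0.7],[0,0.16,0.28,0,-0.7],[0,0.16,0.28,0,-0.7]]}}

```text
clock: 28.8
eef_pos: [0.622, -0.0956, 0.1015]
tool_rot: [0.676, 0.737, 0.002, 0.002]
ft_force: [0.2, 2.2, 4.5]
grip_width: 0.0149
```

```bash
python3 - <<'E'
from h import *
o=bot.get_obs();print({k:np.round(v,4) for k,v in o.items()}); im,m=snap('wrist','w19');snap('scene','s19')
a=cv2.imread('pics/s19.png')[150:290,190:350];cv2.imwrite('pics/s19c.png',cv2.resize(a,None,fx=4,fy=4,interpolation=cv2.INTER_CUBIC))
E
```

```text
{'clock': np.float64(28.8), 'joint_pos': array([-0.1532,  0.59  ,  0.1225,  1.0983,  0.0015, -0.2383]), 'joint_vel': array([-0.0011, -0.0104, -0.0008,  0.0142, -0.0013, -0.0006]), 'tau': array([ -0.9024, -47.9166,  21.6897,  -0.5174,  -0.3818,  -0.0661]), 'eef_pos': array([ 0.622 , -0.0956,  0.1015]), 'tool_rot': array([0.6764, 0.7365, 0.002 , 0.0016]), 'ft_force': array([0.1925, 2.2315, 4.5234]), 'ft_torque': array([ 0.3013,  0.3929, -0.057 ]), 'grip_width': np.float64(0.0149)}
```

View pics/w19.png

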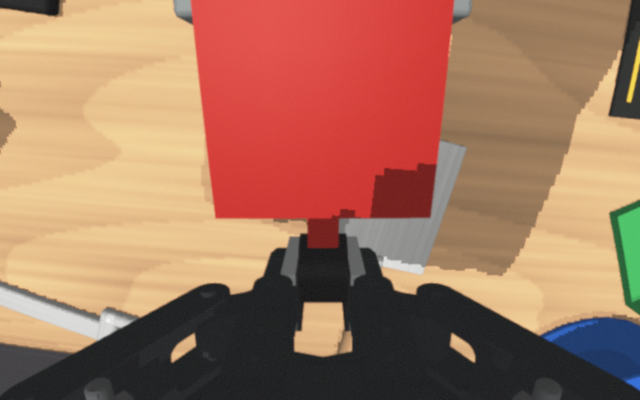

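View pics/s19c.png

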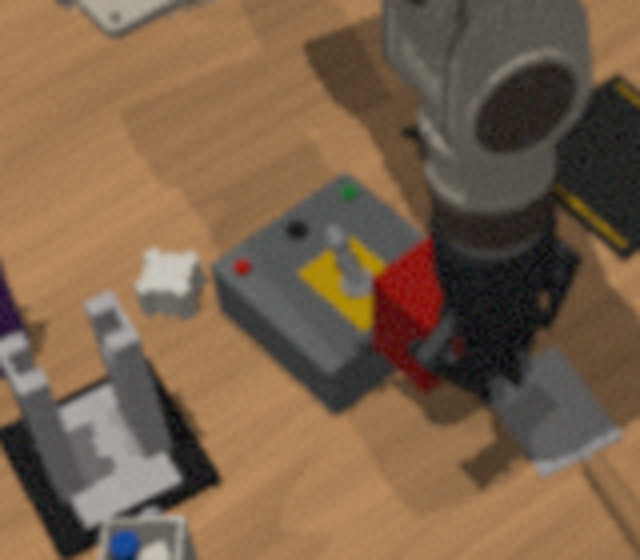

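The cover is held open near 1.8 rad and the toggle, leaning to -x, is uncovered. I'll release the knob, go up and over, and shut the fingers.

Call:
{"fn": "carry_out", "kwargs": {"moves": [[0,0,0,0,-0.4],[0,0,0,0,-0.2],[0,0,0,0,0],[0,0,0,0,0],[0,0,-0.1,0,0],[0,0,-0.4,0,0],[0,0,-0.8,0,0],[0,0,-1,0,0],[0,0,-1,0,0]]}}

```text
clock: 29.8
eef_pos: [0.6217, -0.0966, 0.2066]
tool_rot: [0.677, 0.736, 0.003, 0.004]
ft_force: [-0.1, -0.4, -0.1]
grip_width: 0.0426
```

Call:
{"fn": "carry_out", "kwargs": {"moves": [[0,-0.2,-0.4,0,0],[0,-0.5,-0.5,0,0],[0,-1,-0.5,0,-1]]}}

```text
clock: 30.1
eef_pos: [0.5213, -0.1048, 0.2524]
tool_rot: [0.676, 0.737, 0.001, 0.002]
ft_force: [0.4, -0.4, 0.2]
grip_width: 0.0293
```

Call:
{"fn": "carry_out", "kwargs": {"moves": [[0,-0.5,0,0,-1],[0,-0.95,0,0,-1],[0,-0.95,0,0,-1],[0,-0.95,0,0,-1]]}}

```text
clock: 30.5
eef_pos: [0.424, -0.1127, 0.2512]
tool_rot: [0.677, 0.736, 0.0, 0.0]
ft_force: [0.5, -0.4, 0.1]
grip_width: -0.0001
```

```bash
python3 - <<'E'
from h import *
o=bot.get_obs();print({k:np.round(v,4) for k,v in o.items()}); im,m=snap('wrist','w20');snap('scene','s20')
a=cv2.imread('pics/s20.png')[150:290,190:350];cv2.imwrite('pics/s20c.png',cv2.resize(a,None,fx=4,fy=4,interpolation=cv2.INTER_CUBIC))
q=np.array([.478,-.1083]);y=.0845;d=o['eef_pos'][:2]-q
print(np.cos(y)*d[0]+np.sin(y)*d[1],-np.sin(y)*d[0]+np.cos(y)*d[1])
E
```

```text
{'clock': np.float64(30.5), 'joint_pos': array([-2.5980e-01,  1.2180e-01, -1.5510e-01,  1.2936e+00,  1.0000e-04,
       -3.4340e-01]), 'joint_vel': array([ 0.0129,  0.0416,  0.069 , -0.0076,  0.0028, -0.0002]), 'tau': array([-2.53200e-01, -3.17789e+01,  2.36878e+01,  3.74100e-01,
       -2.18000e-02, -6.80000e-03]), 'eef_pos': array([ 0.424 , -0.1127,  0.2512]), 'tool_rot': array([6.77e-01, 7.36e-01, 1.00e-04, 1.00e-04]), 'ft_force': array([ 0.5427, -0.4219,  0.143 ]), 'ft_torque': array([-0.005 , -0.0089,  0.0097]), 'grip_width': np.float64(-0.0001)}
-0.0541840329494454 0.0001999970094199808
```

View pics/w20.png

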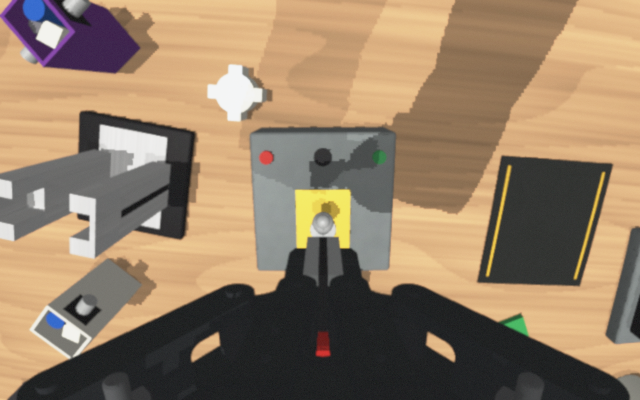

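View pics/s20c.png

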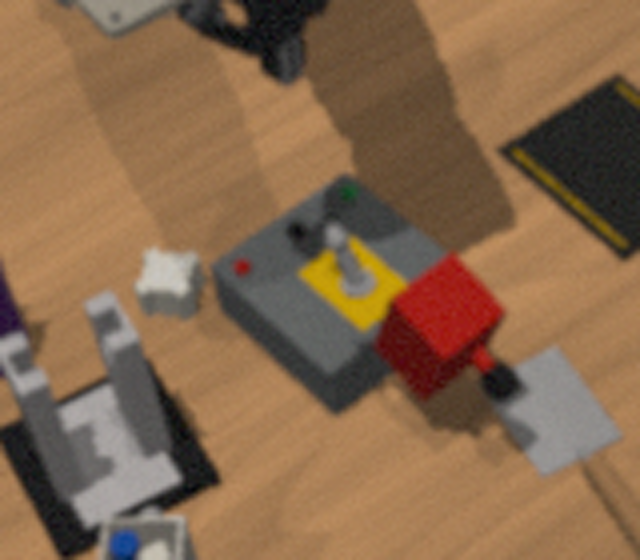

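Call:
{"fn": "carry_out", "kwargs": {"moves": [[0,0,0.4,0,-1],[0,0,0.8,0,-1],[0,0,1,0,-1],[0,0,1,0,-1]]}}

```text
clock: 31.0
eef_pos: [0.4239, -0.1119, 0.148]
tool_rot: [0.676, 0.737, -0.002, -0.003]
ft_force: [-0.0, -0.3, 0.8]
grip_width: -0.0001
```

Call:
{"fn": "carry_out", "kwargs": {"moves": [[0,0,0.2,0,-1],[0,0,0.38,0,-1],[0,0,0.45,0,-1],[0,0,0.45,0,-1],[0,0,0.45,0,-1]]}}

```text
clock: 31.5
eef_pos: [0.4262, -0.1128, 0.1072]
tool_rot: [0.677, 0.736, 0.0, 0.001]
ft_force: [0.1, -0.6, 0.3]
grip_width: 0.0001
```

Call:
{"fn": "carry_out", "kwargs": {"moves": [[0,0.08,0,0,-1],[0,0.15,0,0,-1],[0,0.2,0,0,-1],[0,0.25,0,0,-1],[0,0.3,0,0,-1],[0,0.35,0,0,-1],[0,0.4,0,0,-1],[0,0.4,0,0,-1]]}}

```text
clock: 32.3
eef_pos: [0.4658, -0.1092, 0.1062]
tool_rot: [0.677, 0.736, 0.0, 0.0]
ft_force: [-0.0, -0.1, -0.6]
grip_width: 0.0002
```

```bash
python3 - <<'E'
from h import *
o=bot.get_obs();print({k:np.round(v,4) for k,v in o.items()}); im,m=snap('wrist','w21');snap('scene','s21')
a=cv2.imread('pics/s21.png')[150:290,190:350];cv2.imwrite('pics/s21c.png',cv2.resize(a,None,fx=4,fy=4,interpolation=cv2.INTER_CUBIC))
E
```

```text
{'clock': np.float64(32.3), 'joint_pos': array([-2.304e-01,  3.218e-01, -3.034e-01,  9.447e-01,  3.000e-04,
       -3.152e-01]), 'joint_vel': array([-0.0027, -0.0083, -0.0161,  0.0021, -0.0026, -0.0021]), 'tau': array([ 3.99000e-02, -3.69976e+01,  2.14021e+01,  8.90000e-03,
        7.10000e-03,  1.47000e-02]), 'eef_pos': array([ 0.4658, -0.1092,  0.1062]), 'tool_rot': array([6.765e-01, 7.364e-01, 3.000e-04, 3.000e-04]), 'ft_force': array([-0.0015, -0.1051, -0.5548]), 'ft_torque': array([ 0.0072,  0.0551, -0.0103]), 'grip_width': np.float64(0.0002)}
```

View pics/s21c.png

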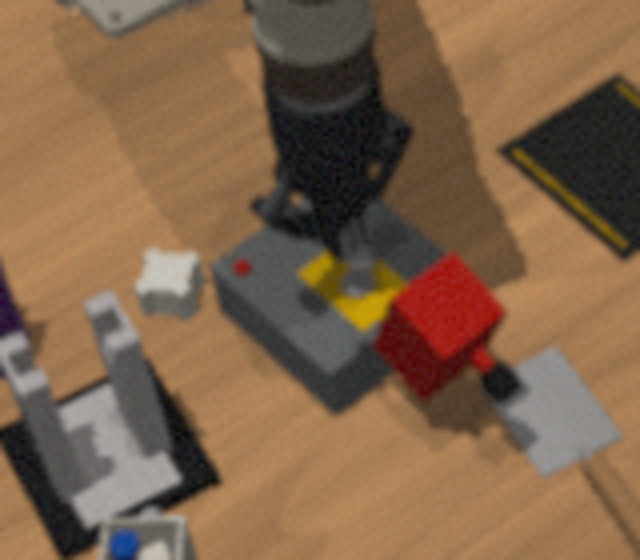

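Call:
{"fn": "carry_out", "kwargs": {"moves": [[0,0.03,0,0,-1],[0,0.06,0,0,-1],[0,0.08,0,0,-1],[0,0.08,0,0,-1]]}}

```text
clock: 32.8
eef_pos: [0.473, -0.1086, 0.1062]
tool_rot: [0.677, 0.736, 0.0, 0.0]
ft_force: [-0.3, 0.2, 0.1]
grip_width: -0.0002
```

Call:
{"fn": "carry_out", "kwargs": {"moves": [[0,0.02,0,0,-1],[0,0.03,0,0,-1],[0,0.03,0,0,-1]]}}

```text
clock: 33.1
eef_pos: [0.4748, -0.1084, 0.106]
tool_rot: [0.677, 0.736, -0.001, -0.001]
ft_force: [-5.3, -0.6, 1.7]
grip_width: 0.0001
```

Call:
{"fn": "carry_out", "kwargs": {"moves": [[0,0.01,0,0,-1],[0,0.015,0,0,-1],[0,0.015,0,0,-1]]}}

```text
clock: 33.4
eef_pos: [0.4751, -0.1083, 0.1059]
tool_rot: [0.677, 0.736, -0.002, -0.001]
ft_force: [-7.8, -1.5, 4.0]
grip_width: 0.0002
```

It's at the stop: 1.5 mm commanded gave only 0.3 mm, and the force rose to 8 N. Backing off and looking.

Call:
{"fn": "carry_out", "kwargs": {"moves": [[0,-0.1,0,0,-1],[0,-0.3,0,0,-1],[0,-0.5,-0.2,0,-1],[0,-0.5,-0.6,0,-1],[0,-0.5,-1,0,-1],[0,-0.5,-1,0,-1]]}}

```text
clock: 34.0
eef_pos: [0.4316, -0.1134, 0.2121]
tool_rot: [0.677, 0.736, 0.004, 0.006]
ft_force: [0.3, -0.2, -0.0]
grip_width: -0.0001
```

Call:
{"fn": "carry_out", "kwargs": {"moves": [[0,-0.1,-0.4,0,0],[0,-0.1,-0.4,0,0],[0,-0.1,-0.4,0,0]]}}

```text
clock: 34.3
eef_pos: [0.4184, -0.1134, 0.2469]
tool_rot: [0.677, 0.736, 0.001, 0.002]
ft_force: [0.5, -0.2, -0.3]
grip_width: 0.0419
```

```bash
python3 - <<'E'
from h import *
o=bot.get_obs();print({k:np.round(v,4) for k,v in o.items()}); im,m=snap('wrist','w22');snap('scene','s22')
a=cv2.imread('pics/s22.png')[150:290,190:350];a=cv2.resize(a,None,fx=4,fy=4,interpolation=cv2.INTER_CUBIC)
cv2.imwrite('pics/s22c.png',a)
S=load('s22')[1]
def cw(p,y=.0845):
    p=np.array(p)/1000;return [.478+np.cos(y)*p[0]-np.sin(y)*p[1],-.1083+np.sin(y)*p[0]+np.cos(y)*p[1],p[2]]
for n,M in(('wrist',m),('scene',S)):
    print(n,'tip on',proj(M,[cw((44*np.sin(f),0,55+44*np.cos(f))) for f in (.5,.3,-.5)]).round(1).tolist(),'knob@1.9',proj(M,[cw((45+104.86*np.cos(2.1798-t),0,55+104.86*np.sin(2.1798-t))) for t in (1.9,1.7)]).round(1).tolist())
E
```

```text
{'clock': np.float64(34.3), 'joint_pos': array([-2.6500e-01,  1.1100e-01, -1.7870e-01,  1.2771e+00,  5.0000e-04,
       -3.4950e-01]), 'joint_vel': array([ 0.0027,  0.0282, -0.0323, -0.0025, -0.0002,  0.0029]), 'tau': array([-4.18000e-02, -3.15891e+01,  2.57887e+01,  6.33000e-02,
       -1.00000e-03, -2.40000e-03]), 'eef_pos': array([ 0.4184, -0.1134,  0.2469]), 'tool_rot': array([0.6766, 0.7363, 0.0011, 0.0017]), 'ft_force': array([ 0.5202, -0.1711, -0.3105]), 'ft_torque': array([0.0095, 0.0607, 0.0031]), 'grip_width': np.float64(0.0419)}
wrist tip on [[323.3, 275.0], [323.3, 268.2], [323.3, 228.3]] knob@1.9 [[323.1, 383.2], [323.2, 392.6]]
scene tip on [[283.7, 216.3], [281.7, 213.8], [273.7, 207.8]] knob@1.9 [[315.2, 245.2], [313.0, 239.1]]
```

View pics/w22.png

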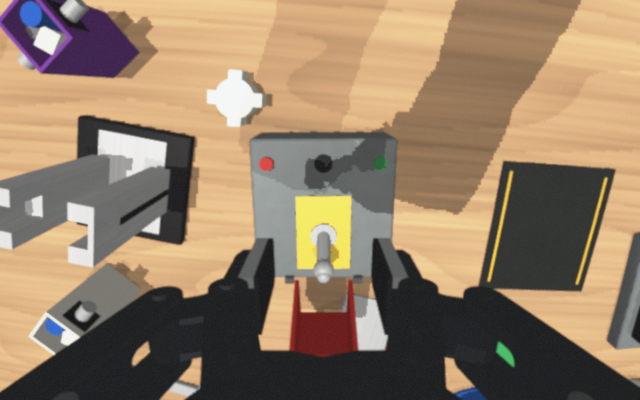

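View pics/s22c.png

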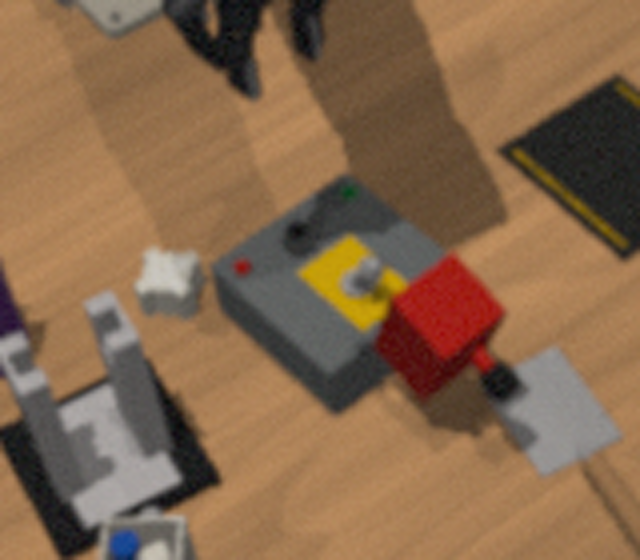

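The toggle is fully on: its tip is at scene pixel (283,217) against (283.7,216.3) predicted, and it hit a hard stop. The cover rests at 1.9, with its knob where predicted at scene (315,245). Going back to the knob.

Call:
{"fn": "carry_out", "kwargs": {"moves": [[0,0.4,-0.1,0,0],[0,0.8,-0.1,0,0],[0,1,-0.1,0,0]]}}

```text
clock: 34.7
eef_pos: [0.5195, -0.1044, 0.2545]
tool_rot: [0.676, 0.737, 0.0, -0.0]
ft_force: [0.3, 0.8, -0.1]
grip_width: 0.0423
```

Call:
{"fn": "carry_out", "kwargs": {"moves": [[0,0.5,0,0,0],[0,0.9,0,0,0],[0,1,0,0,0],[0,1,0,0,0],[0,1,0,0,0]]}}

```text
clock: 35.2
eef_pos: [0.616, -0.0962, 0.2543]
tool_rot: [0.677, 0.736, -0.001, -0.001]
ft_force: [0.3, -0.8, 0.3]
grip_width: 0.0427
```

```bash
python3 - <<'E'
from h import *
o=bot.get_obs();print({k:np.round(v,4) for k,v in o.items()}); im,m=snap('wrist','w23')
d=np.array([.6233,-.096])-o['eef_pos'][:2];y=.0845
print('ty',d@[np.cos(y),np.sin(y)],'tx',d@[-np.sin(y),np.cos(y)],'dz',o['eef_pos'][2]-.091, proj(m,[[.6233,-.096,.084]]))
E
```

```text
{'clock': np.float64(35.2), 'joint_pos': array([-0.155 ,  0.4973,  0.3745,  1.4514, -0.    , -0.2396]), 'joint_vel': array([-0.0076, -0.0341, -0.0115,  0.0034,  0.0014,  0.0009]), 'tau': array([ 2.53400e-01, -4.87716e+01,  2.59632e+01, -9.36000e-02,
        1.54000e-02,  8.00000e-04]), 'eef_pos': array([ 0.616 , -0.0962,  0.2543]), 'tool_rot': array([ 0.6766,  0.7364, -0.0009, -0.0014]), 'ft_force': array([ 0.2655, -0.8026,  0.3242]), 'ft_torque': array([-0.0732,  0.0388,  0.0456]), 'grip_width': np.float64(0.0427)}
ty 0.007277968592790244 tx -0.00038543562510718357 dz 0.1633389101424285 [[322.38317604 186.97027657]]
```

View pics/w23.png

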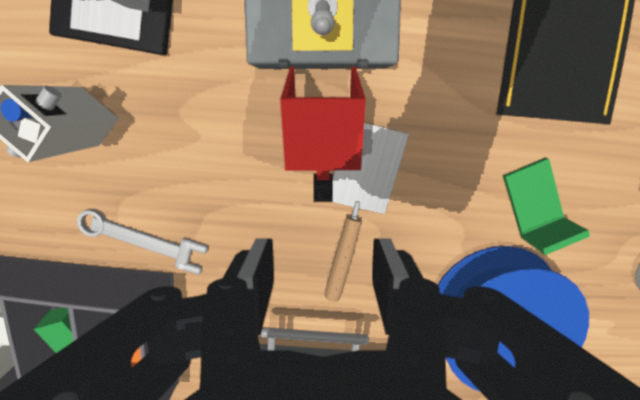

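Call:
{"fn": "carry_out", "kwargs": {"moves": [[0,0.07,0.4,0,0],[0,0.07,0.8,0,0],[0,0.07,1,0,0],[0,0.07,1,0,0]]}}

```text
clock: 35.65
eef_pos: [0.6201, -0.0956, 0.1526]
tool_rot: [0.677, 0.736, -0.002, -0.003]
ft_force: [-0.8, -0.6, -0.7]
grip_width: 0.043
```

Call:
{"fn": "carry_out", "kwargs": {"moves": [[0,0,0.3,0,0],[0,0,0.5,0,0],[0,0,0.63,0,0],[0,0,0.63,0,0],[0,0,0.63,0,0]]}}

```text
clock: 36.15
eef_pos: [0.6244, -0.096, 0.0947]
tool_rot: [0.677, 0.736, 0.001, 0.001]
ft_force: [-0.0, -0.2, 0.7]
grip_width: 0.0431
```

```bash
python3 - <<'E'
from h import *
o=bot.get_obs();print({k:np.round(v,4) for k,v in o.items()}); im,m=snap('wrist','w24')
E
```

```text
{'clock': np.float64(36.15), 'joint_pos': array([-0.1526,  0.6024,  0.1256,  1.092 , -0.    , -0.2369]), 'joint_vel': array([ 0.0005, -0.0074,  0.0174, -0.0019, -0.0008,  0.0004]), 'tau': array([-1.77000e-02, -5.06407e+01,  2.25091e+01,  3.14000e-02,
       -9.00000e-04, -1.00000e-04]), 'eef_pos': array([ 0.6244, -0.096 ,  0.0947]), 'tool_rot': array([6.767e-01, 7.363e-01, 5.000e-04, 8.000e-04]), 'ft_force': array([-0.0373, -0.1783,  0.6563]), 'ft_torque': array([-0.0551,  0.0004, -0.0002]), 'grip_width': np.float64(0.0431)}
```

View pics/w24.png

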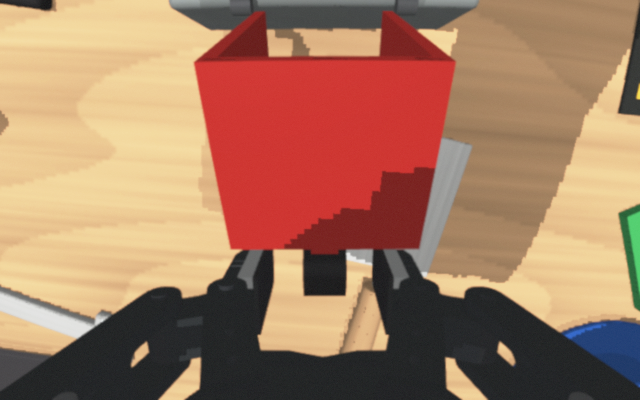

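Call:
{"fn": "carry_out", "kwargs": {"moves": [[0,0,0.02,0,-0.4],[0,0,0.02,0,-0.7],[0,0,0.02,0,-0.7],[0,0,0.02,0,-0.7],[0,0,0.02,0,-0.7]]}}

```text
clock: 36.7
eef_pos: [0.6245, -0.0955, 0.0919]
tool_rot: [0.676, 0.736, 0.001, 0.001]
ft_force: [1.0, 1.7, 4.0]
grip_width: 0.0148
```

```bash
python3 - <<'E'
import numpy as np
r=np.hypot(60,86);a=np.arctan2(86,-60)
f=lambda t:np.array([r*np.cos(a-t),-r*np.sin(a-t)])/100
for t0,ts in[(1.9,np.arange(1.85,1.29,-.1)),(1.35,np.arange(1.25,.34,-.1)),(.35,np.arange(.3,-.01,-.05))]:
    print(t0,[[round(t,2)]+np.round(f(t)-f(t0),3).tolist() for t in ts])
E
```

```text
1.9 [[np.float64(1.85), -0.016, -0.05], [np.float64(1.75), -0.055, -0.147], [np.float64(1.65), -0.103, -0.24], [np.float64(1.55), -0.16, -0.328], [np.float64(1.45), -0.226, -0.41], [np.float64(1.35), -0.3, -0.484]]
1.35 [[np.float64(1.25), -0.081, -0.067], [np.float64(1.15), -0.168, -0.125], [np.float64(1.05), -0.26, -0.175], [np.float64(0.95), -0.357, -0.215], [np.float64(0.85), -0.458, -0.245], [np.float64(0.75), -0.561, -0.264], [np.float64(0.65), -0.665, -0.274], [np.float64(0.55), -0.77, -0.273], [np.float64(0.45), -0.874, -0.262], [np.float64(0.35), -0.976, -0.24]]
0.35 [[np.float64(0.3), -0.05, 0.015], [np.float64(0.25), -0.1, 0.032], [np.float64(0.2), -0.148, 0.052], [np.float64(0.15), -0.196, 0.074], [np.float64(0.1), -0.242, 0.098], [np.float64(0.05), -0.288, 0.125], [np.float64(0.0), -0.331, 0.154]]
```

Call:
{"fn": "carry_out", "kwargs": {"moves": [[0,-0.016,-0.05,0,-0.7],[0,-0.055,-0.147,0,-0.7],[0,-0.103,-0.24,0,-0.7],[0,-0.16,-0.328,0,-0.7],[0,-0.226,-0.41,0,-0.7],[0,-0.3,-0.484,0,-0.7]]}}

```text
clock: 37.3
eef_pos: [0.5927, -0.0982, 0.1399]
tool_rot: [0.677, 0.736, -0.0, -0.001]
ft_force: [2.1, 1.8, -4.5]
grip_width: 0.0148
```

Call:
{"fn": "carry_out", "kwargs": {"moves": [[0,-0.081,-0.067,0,-0.7],[0,-0.168,-0.125,0,-0.7],[0,-0.26,-0.175,0,-0.7],[0,-0.357,-0.215,0,-0.7],[0,-0.458,-0.245,0,-0.7],[0,-0.561,-0.264,0,-0.7],[0,-0.665,-0.274,0,-0.7],[0,-0.77,-0.273,0,-0.7],[0,-0.874,-0.262,0,-0.7],[0,-0.976,-0.24,0,-0.7]]}}

```text
clock: 38.3
eef_pos: [0.4975, -0.1066, 0.1657]
tool_rot: [0.677, 0.736, 0.002, 0.002]
ft_force: [4.3, 5.3, 3.9]
grip_width: 0.0151
```

Call:
{"fn": "carry_out", "kwargs": {"moves": [[0,-0.05,0.015,0,-0.7],[0,-0.1,0.032,0,-0.7],[0,-0.148,0.052,0,-0.7],[0,-0.196,0.074,0,-0.7],[0,-0.242,0.098,0,-0.7],[0,-0.288,0.125,0,-0.7],[0,-0.288,0.125,0,-0.7]]}}

```text
clock: 39.0
eef_pos: [0.4674, -0.1092, 0.1534]
tool_rot: [0.677, 0.736, 0.001, 0.001]
ft_force: [-1.3, 3.6, 10.8]
grip_width: 0.0146
```

```bash
python3 - <<'E'
from h import *
o=bot.get_obs();print({k:np.round(v,4) for k,v in o.items()}); im,m=snap('wrist','w25')
E
```

```text
{'clock': np.float64(39.0), 'joint_pos': array([-2.2940e-01,  2.7250e-01, -2.3300e-01,  1.0628e+00, -1.0000e-04,
       -3.1360e-01]), 'joint_vel': array([0.0021, 0.0038, 0.0146, 0.0039, 0.0029, 0.0013]), 'tau': array([ -1.7434, -31.2276,  19.8404,  -0.3491,  -1.1104,   0.0599]), 'eef_pos': array([ 0.4674, -0.1092,  0.1534]), 'tool_rot': array([6.767e-01, 7.362e-01, 5.000e-04, 1.100e-03]), 'ft_force': array([-1.2668,  3.5582, 10.776 ]), 'ft_torque': array([ 0.7488, -0.2911,  0.0627]), 'grip_width': np.float64(0.0146)}
```

View pics/w25.png

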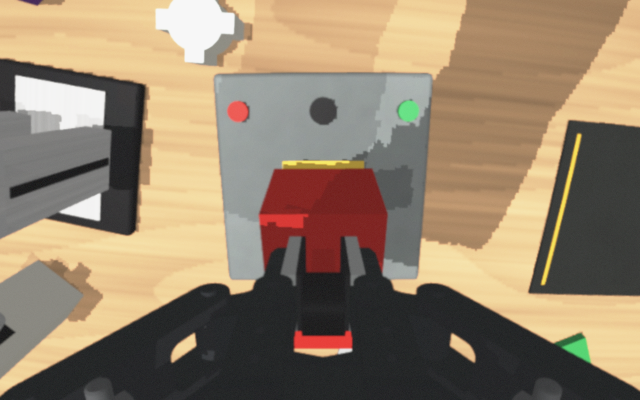

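Nearly shut: a strip of yellow still shows at (322,163). I'll let go so it drops, then retreat upward.

Call:
{"fn": "carry_out", "kwargs": {"moves": [[0,0,0,0,-0.5],[0,0,0,0,-0.2],[0,0,0,0,0],[0,0,0,0,0],[0,0,0,0,0],[0,0,-0.1,0,0],[0,0,-0.4,0,0],[0,0,-0.8,0,0],[0,-0.2,-1,0,0],[0,-0.5,-1,0,0],[0,-0.5,-1,0,0],[0,-0.5,-1,0,0]]}}

```text
clock: 40.25
eef_pos: [0.418, -0.1133, 0.252]
tool_rot: [0.677, 0.736, 0.0, 0.001]
ft_force: [0.4, 0.1, -0.7]
grip_width: 0.0429
```

```bash
python3 - <<'E'
from h import *
o=bot.get_obs();print({k:np.round(v,4) for k,v in o.items()}); im,m=snap('wrist','w26');snap('top','t26');S=snap('scene','s26')[1]
def cw(p,y=.0845):
    p=np.array(p)/1000;return [.478+np.cos(y)*p[0]-np.sin(y)*p[1],-.1083+np.sin(y)*p[0]+np.cos(y)*p[1],p[2]]
for t in(0,.05,.1):
    a=2.1798-t;print(t,proj(m,[cw((45+104.86*np.cos(a),0,55+104.86*np.sin(a)))]).round(1))
a=cv2.imread('pics/s26.png')[150:290,190:350];cv2.imwrite('pics/s26c.png',cv2.resize(a,None,fx=4,fy=4,interpolation=cv2.INTER_CUBIC))
E
```

```text
{'clock': np.float64(40.25), 'joint_pos': array([-0.2647,  0.1093, -0.1673,  1.2925, -0.    , -0.3488]), 'joint_vel': array([ 0.007 ,  0.0296,  0.014 , -0.0104,  0.0009, -0.0008]), 'tau': array([-1.45600e-01, -3.11636e+01,  2.46626e+01,  2.03100e-01,
       -1.60000e-02, -5.20000e-03]), 'eef_pos': array([ 0.418 , -0.1133,  0.252 ]), 'tool_rot': array([6.768e-01, 7.362e-01, 4.000e-04, 7.000e-04]), 'ft_force': array([ 0.38  ,  0.135 , -0.6961]), 'ft_torque': array([-0.0297, -0.0294, -0.035 ]), 'grip_width': np.float64(0.0429)}
0 [[323.1 259.2]]
0.05 [[323.1 266.7]]
0.1 [[323.1 274.4]]
```

View pics/w26.png

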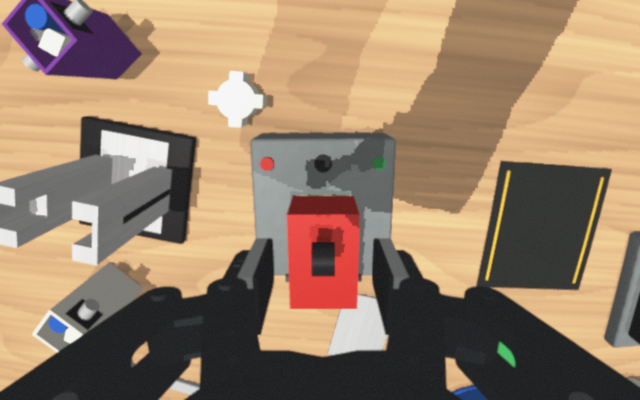

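View pics/s26c.png

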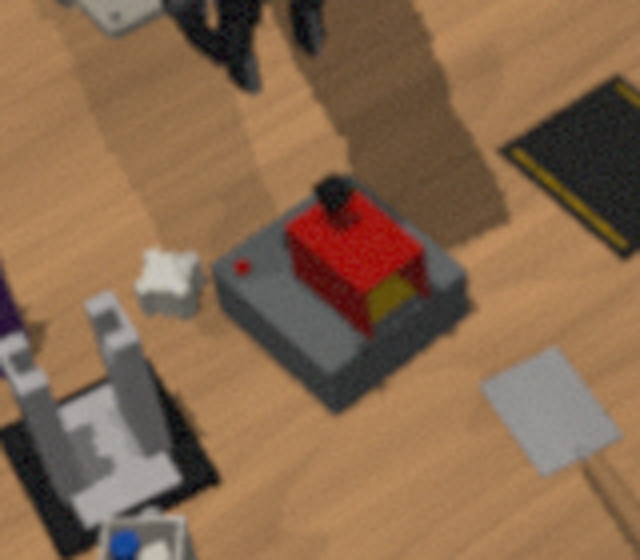

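View pics/s26.png

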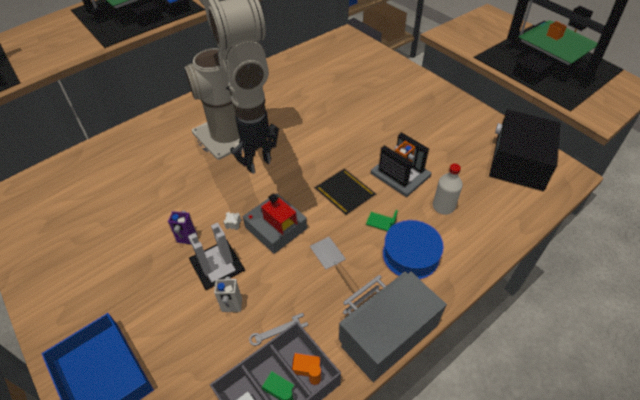

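The cover is fully shut: the knob is at (323,259), exactly the prediction for 0 rad. The bucket stands in the bay at scene pixel (405,152), and the bystanders are unmoved.

```bash
python3 -c "
from workcell import order
print(order.job_done())"
```

```text
the job is handed in; nothing more can be done
None
```

The whole job was done in the order asked and handed in at about 40 s of the 72 s.

- **Bucket:** I lifted it straight out of the stand by its x sides, stood it on the mat at about 9 N of contact, and let go. I then took it by its pin ends and stood it in the bay at about 7 N. The last close view showed it upright, about 1 mm from the middle of the bay as I measured it.
- **Toggle:** I lifted the cover by its knob, let it rest on its stop, and pushed the toggle over until it hit a hard stop at about 8 N. The picture put its tip where a fully-on toggle should be.
- **Cover:** I took it back by the knob to about 0.05 rad and let it drop. The knob then appeared exactly where it should be for 0 rad.

In the last pictures the gripper touches nothing and the bystanders look unmoved (judged by eye). No check failed. The bay's position in y came out up to 4 mm apart between pictures, so I used the closest views, taken just before lowering the bucket.

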